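Load the wet ink-pad cassette into the stamping press

TASK

Pick up the lifter, slide its blade under the freshly inked pad cassette on the stand and carry it level to the stamping press, never touching the wet cassette with the gripper and leaving the other things on the desk alone. Slide it fully home in the pad bay with the lifter until it clicks in behind both catches and stays there against its sprung buffer, gently, with the lifter never pressing on anything with more than 18 N. Then draw the lifter out and lay it flat on the desk.

Things in the scene. Friction and masses are not known exactly. Their poses are not given: they have to be found in the camera images.
- press: Grey lever stamping press, fixed, base 172x112 mm. Origin: on the desk, mid-base; +x from the open mouth of the pad bay to the column at the rear, z up. The bay is open above; head and type holder overhang only x > -14 mm, from 98 mm up; lever top at 221 mm.
- bay_mouth (a point): On the press, front end of the bay's two ledges (tops 34 mm above the desk). The ledges carry the cassette's sides; the slot between them, 32 mm wide with its floor 14 mm above the desk, lets the blade pass. Cheeks 47 mm apart, tops at 44 mm, guide the cassette from 10 to 34 mm behind this point; they flare outward in front of that, to 9 mm ahead of this point. Axes as the press.
- bay_home (a point): On the press, at ledge height: the nearest place where the cassette's origin can lie when home. The end block behind it is clamped anywhere in 28 mm of travel, which is not reported, so true home is 0 to 28 mm farther along +x and must be felt. A solid stop lies 2 mm past home; there the push rises steeply.
- bay_end (a point): On the press, at ledge height, foot of the column's front face. In front of it sits the dark steel end block (brass thumbscrew) with a rubber buffer and two side catches, all sprung. Going in, the cassette meets the catches about 20 mm before home (drag 1 to 5 N), the buffer 3 mm before (1 N per mm, up to 7 N in all); at home both catches snap into its notches and hold it against the buffer.
- stand: Grey plastic inking stand, fixed, base 112x74 mm. Origin: on the desk under the middle of the waiting cassette; +x from its open front to its back stop, z up. Two ledges (tops 32 mm above the desk, from x = -28 mm) carry the cassette; a slot 32 mm wide between them, floor at 6 mm, is for the blade; side lips to 38 mm, back stop (x = +32 mm) to 39 mm.
- cassette: Ink-pad cassette, loose: black plastic frame, dark wet felt on top, 60 (x) x 44 (y) x 12 (z) mm, 50 to 90 g. Origin: centre of its underside; +x to its leading end (rounded corners, a notch 15 mm long in each side), which faces the stand's back stop and goes into the bay first. On the stand its rear end overhangs the ledges by 2 mm.
- lifter: Lifter, loose, flat on the desk: steel blade 45 mm long, 24 wide, 2.5 thick; straight wooden handle 122 mm long, 20 wide, 18 high; undersides in one plane; 90 g. Origin: on the underside at the heel, where blade and handle meet; +x to the blade's tip, handle along -x. The heel (upright front face of the handle, 16 mm high) pushes the cassette's rear end.
- lifter_grip (a point): Middle of the lifter's handle, 62 mm behind the heel and 9 mm above its underside; grip it here across the 20 mm width.
- ink_bottle: Small white ink bottle with a purple cap, loose, 33 mm across, 82 mm high, standing on the desk; origin at its base. Bystander.
- stamp: Wooden hand stamp with a brown knob, at the far edge of the desk, loose, 27x48x66 mm, standing on the desk; origin at its base. Bystander.
- eraser: Eraser in a card sleeve, loose, 23x58x13 mm, lying on the desk; origin at its underside. Bystander.
There are look-alikes about, which are no part of the job. There is more than one size of the stand; the one meant has the size given above.

How it is judged:
On the way, in this order (a step that is already met when the one before it is completed fails the run):
1. the cassette rides on the lifter, clear of the stand (contact force between cassette and lifter above 0.2 N and contact force between cassette and stand below 0.01 N and height (world z) of cassette above 0.042 m), for 0.2 s.
2. the cassette is in the pad bay, pressing the buffer back (contact force between cassette and buffer_c0 above 1.2 N and angle between cassette's own z axis and vertical below 0.05 rad and z of cassette in the frame of press below 0.037 m and contact force between cassette and the fingers below 0.01 N), for 0.2 s.
At the end, for the whole second after the job is handed in: The cassette lies flat on the ledges of the pad bay (within 3 mm of their height, 3 degrees), at rest, held by the catches so that the buffer presses on it with more than 1.2 N while the lifter does not touch it; the lifter lies flat on the desk (within 6 mm), at rest (contact force between cassette and buffer_c0 above 1.2 N and angle between cassette's own z axis and vertical below 0.05 rad and z of cassette in the frame of press between 0.031 and 0.037 m and linear speed of each of cassette, lifter below 0.01 m/s and contact force between cassette and lifter below 0.01 N and height (world z) of lifter below 0.006 m and angle between lifter's own z axis and vertical below 0.1 rad).
It fails at once if the gripper or arm touches the wet cassette (contact force between cassette and the fingers above 0.1 N or contact force between cassette and the arm above 0.1 N).
It fails at once if the cassette is tipped more than 15 degrees (angle between cassette's own z axis and vertical above 0.26 rad).
It fails at once if the lifter presses on the cassette, the press or the stand with more than 18 N (contact force between lifter and cassette above 18 N or contact force between lifter and press above 18 N or contact force between lifter and stand above 18 N).
It fails at once if ink bottle, stamp or eraser is moved by more than 20 mm (distance of any of ink_bottle, stamp, eraser from where it was at the start of the episode above 0.02 m).
It also fails if it takes over 64 s, if anything falls off the work surface, if the arm or the gripper's body presses on something with over 40 N, if the wrist force passes 120 N, or if a joint passes its speed limit or range.

ROBOT

A 7-joint arm with a two-finger parallel gripper is mounted at the origin on the work surface; the furniture and walls round the work are solid. World frame = base frame: x ahead of the robot, y to its left, z up, the work surface at z = 0. Lengths are in m, angles in rad, forces in N, time in s.
With the tool pointing down it reaches from about 0.4 to 0.85 m from the base axis. Payload 4.5 kg.
Tool frame: the origin (TCP) lies midway between the tips of the shut fingers; the grasp point (between the pads) lies 19 mm behind it; z points along the fingers, y is the line along which they close (so a half turn about z gives the same grasp; the last joint's range is limited). The gripper opens to 88 mm and grips with 3 to 60 N. Pads are 18 mm wide; open, the fingers measure 123 mm over their backs; the gripper's body (75 mm by 187 mm) begins 45 mm behind the grasp point.
Start: joints at [-1.246, 0.689, -0.195, 1.565, 0.157, 0.902, -0.215], TCP at [0.179, 0.599, 0.239] pointing down, gripper open.
Joint ranges: [-3.01, 3.01], [-0.46, 2.08], [-1.47, 1.51], [0.13, 2.56], [-1, 4.14], [0.04, 2.09], [-2.66, 2.66]. Speed limits (rad/s): [2.57, 2.57, 3.14, 3.14, 3.14, 3.14, 3.14].

INTERFACE

Orientations are given as a unit quaternion [x, y, z, w].
In Python, from plant import r, eyes, finish_job gives the robot as it stands. The module is installed in compiled form; this text tells all that it offers.
- The arm moves only by the tool move_arm, never from a script. Its argument "motion" is a list of rows, each a list of 7 numbers: the shift along the tool's x, y, z in mm, then the turn, a rotation vector about the tool's x, y, z in degrees, then the closure, from 0 (fully open) to 1 (shut). A call has 1 to 5 rows; each row is the pose to reach, as a shift and turn from the pose commanded when the call began, along the tool's axes at that moment; what a row does not reach only later rows make up. A row lasts 1/8 s, in which the tool goes at most 62.5 mm and 10.7 degrees, less where a joint would pass 70% of its speed; a pose out of reach is approached as far as the arm can. A call with a gripper value outside its range is refused whole. The fingers move at their own pace and stop on an object; "newtons" is the grip in N (left out, the last holds). Time passes only in rows, so rows that repeat a pose let the fingers close. It gives the time, the measured TCP pose, the force, the opening and the grip force at its end, in the units of the state.
- r.get_state(): the state, without advancing time (a new reading comes with each control period).
- eyes.snapshot(name): name is "scene" or "top" or "wrist"; returns a dict with "frame" (400x640x3 uint8, red, green, blue), "z_map" (400x640 float32, m along the optical axis (not along the pixel's ray), 0 where there is no reading), "intrinsics" (3x3 intrinsics, pixels), "world_to_cam" (4x4, takes a point from world to camera coordinates). Camera axes: x right, y down, z forward; pixel columns grow to the right and rows downward; lengths in m; the calibration is good to about 2 mm. A picture is of the moment at which its call begins.
- finish_job(): hands the job in; it is judged then, once.
The state is a dict: "clock": time; "q": joint angles; "qd": joint speeds; "joint_torque": joint torques, N m; "tool_pos": TCP position; "eef_rot": TCP orientation; "contact_force": force on the tool from outside, world axes, zero at the start; "moment": the same for the moment, N m; "opening": opening from 0.0 (shut) to 1.0 (fully open); "finger_force": force on a finger pad.
Only numpy, scipy, OpenCV 4.12 (cv2) and the standard library are available. Lean on these libraries where they do the work, as an engineer would, in place of code of your own. Each camera call takes 0.05 s, during which the arm holds its last target. There are 200 camera calls.

## Working session

There is one attempt and no reset: what is moved stays moved. The work goes in short steps, Python scripts to look and compute and a tool call to move; the robot and the scene stay as the last step left them, time stands still between calls to the robot, and variables do not carry over. Pictures are saved under pics/ and viewed, at most 10 in all, crops included, and the job is handed in when it is done.

Besides the shell and the picture viewer there is one more tool, called after "Call:" by a JSON object that holds its "fn" and its "kwargs", one argument or row to a line. move_arm: Moves the arm, as the interface text tells. Its arguments: {"type":"object","properties":{"motion":{"type":"array","items":{"type":"array","items":{"type":"number"}}},"newtons":{"type":"number"}},"required":["motion"]}

```bash
mkdir -p pics; cat > h.py <<'E'
import numpy as np,cv2
from plant import r,eyes
def snap(n,f):
    s=eyes.snapshot(n); cv2.imwrite(f'pics/{f}.png',s['frame'][:,:,::-1]); np.savez(f'pics/{f}.npz',**s); return s
def ld(f): return np.load(f'pics/{f}.npz')
def pt(s,u,v,z=None):
    K=s['intrinsics'];T=np.linalg.inv(s['world_to_cam'])
    d=np.linalg.inv(K)@[u,v,1]
    if z is None:
        p=d*s['z_map'][int(round(v)),int(round(u))]; return T[:3,:3]@p+T[:3,3]
    w=T[:3,:3]@d; return T[:3,3]+w*(z-T[2,3])/w[2]
E
python3 - <<'E'
from h import *
snap('top','t0');snap('scene','s0')
s=r.get_state();print(s)
E
```

```text
{'clock': 0.1, 'q': array([-1.24617834,  0.68988808, -0.19452374,  1.56624129,  0.15732309,
        0.90248564, -0.21511663]), 'qd': array([-0.00091974, -0.00218557, -0.00118056, -0.00282597, -0.00113881,
        0.00089365, -0.00058679]), 'joint_torque': array([-3.81752427e-03, -5.28493631e+01, -1.27120201e+00, -1.53836417e+01,
       -5.24757605e-02,  1.95569948e-03,  4.21661946e-05]), 'tool_pos': array([0.17909319, 0.5982028 , 0.23799749]), 'eef_rot': array([ 1.44858986e-01,  9.89451975e-01, -8.12885146e-04, -5.13247527e-05]), 'contact_force': array([-0.42270021,  0.12912171,  0.85994848]), 'moment': array([-0.00771232, -0.02443928, -0.02547784]), 'finger_force': 0.0, 'opening': 0.9942826597552311}
```

View pics/t0.png

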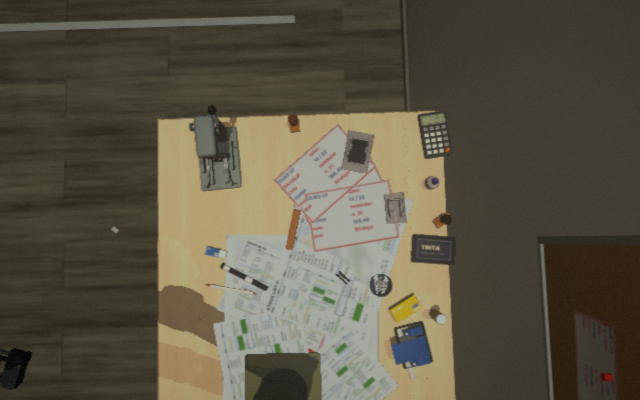

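View pics/s0.png

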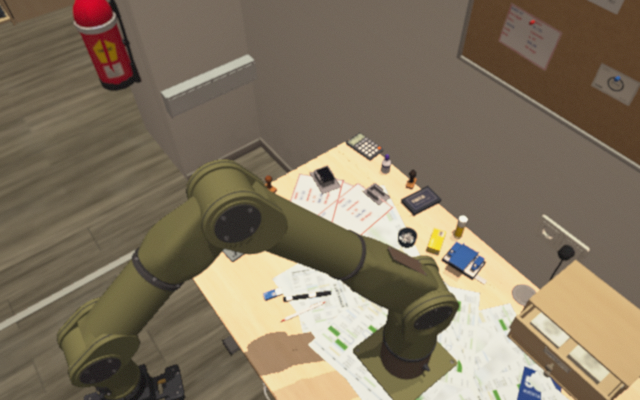

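The top view shows the press at (217,152), the stand with the dark pad at (357,152), a smaller look-alike stand at (396,208), and a brown bar at (293,229) that may be the lifter. I'll enlarge it.

```bash
python3 - <<'E'
from h import *
s=ld('t0');im=s['frame'][95:295,180:460,::-1]
im=cv2.convertScaleAbs(im,alpha=1.4)
cv2.imwrite('pics/c0.png',cv2.resize(im,None,fx=2.85,fy=2.85,interpolation=cv2.INTER_CUBIC))
for u,v in [(283,375),(217,152),(240,185),(357,152),(372,172),(396,208),(293,215),(293,229),(245,277),(222,253),(432,182),(293,124),(405,306),(300,300)]: print(u,v,pt(s,u,v).round(3))
print(s['intrinsics'],s['world_to_cam'])
E
```

```text
283 375 [ 0.066 -0.008  0.087]
217 152 [0.631 0.139 0.15 ]
240 185 [0.561 0.105 0.018]
357 152 [ 0.64  -0.219  0.042]
372 172 [ 0.589 -0.262 -0.002]
396 208 [ 0.486 -0.324  0.006]
293 215 [ 0.474 -0.039  0.019]
293 229 [ 0.436 -0.038  0.018]
245 277 [0.31  0.096 0.013]
222 253 [0.376 0.159 0.007]
432 182 [ 0.549 -0.413  0.067]
293 124 [ 0.72  -0.047  0.05 ]
405 306 [ 0.221 -0.334  0.027]
300 300 [ 0.242 -0.052  0.004]
[[496.44963147   0.         322.15251282]
 [  0.         496.44963147 196.40580745]
 [  0.           0.           1.        ]] [[-0.02885788 -0.99957419 -0.00432    -0.10522912]
 [-0.99612347  0.029117   -0.0830074   0.52629632]
 [ 0.08309784  0.00190783 -0.99653957  1.33969898]
 [ 0.          0.          0.          1.        ]]
```

View pics/c0.png

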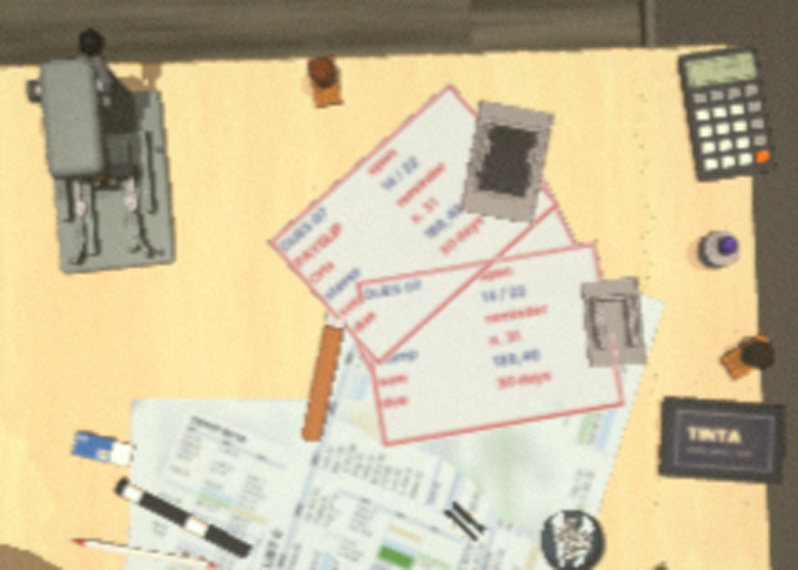

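```bash
cat >> h.py <<'E'
from scipy.spatial.transform import Rotation as R
def down(yaw,pitch=0):
    # tool z down; tool x heading 'yaw' (deg) in world xy
    c,s=np.cos(np.radians(yaw)),np.sin(np.radians(yaw))
    return R.from_matrix(np.array([[c,s,0],[s,-c,0],[0,0,-1]]))
def go(*tg):
    st=r.get_state();R0=R.from_quat(st['eef_rot']);p0=st['tool_pos']
    for p,q in tg:
        print(np.r_[R0.inv().apply(np.array(p)-p0)*1000,(R0.inv()*q).as_rotvec(degrees=True)].round(1).tolist())
E
python3 - <<'E'
from h import *
print('yaw now',np.degrees(np.arctan2(.287,-.958)))
for k in (180,170,190): 
  go(((.35,.40,.38),down(k)),((.45,.15,.38),down(k)),((.40,-.05,.38),down(k)))
E
```

```text
yaw now 163.32270606835672
[-220.6, -141.1, -141.7, -0.1, -0.0, -16.7]
[-388.0, -352.0, -141.4, -0.1, -0.0, -16.7]
[-397.5, -557.9, -141.0, -0.1, -0.0, -16.7]
[-220.6, -141.1, -141.7, -0.1, 0.0, -6.7]
[-388.0, -352.0, -141.4, -0.1, 0.0, -6.7]
[-397.5, -557.9, -141.0, -0.1, 0.0, -6.7]
[-220.6, -141.1, -141.7, -0.1, -0.0, -26.7]
[-388.0, -352.0, -141.4, -0.1, -0.0, -26.7]
[-397.5, -557.9, -141.0, -0.1, -0.0, -26.7]
```

Call:
{"fn": "move_arm", "kwargs": {
  "motion": [
    [-46,-28,-30,0,0,-4,0],
    [-92,-56,-60,0,0,-8,0],
    [-138,-84,-90,0,0,-12,0],
    [-184,-112,-120,0,0,-17,0],
    [-220,-150,-141,0,0,-17,0]
  ]
}}

```text
clock: 0.72
tool_pos: [0.3488, 0.3905, 0.3806]
eef_rot: [-0.003, 1.0, 0.0, 0.0]
contact_force: [0.8, -0.1, -0.6]
opening: 1.003
finger_force: 0.0
```

```bash
python3 - <<'E'
from h import *
s=r.get_state();print(s['clock'],s['tool_pos'],s['eef_rot'])
go(((.40,.15,.38),down(180)),((.40,-.05,.38),down(180)))
E
```

```text
0.725 [0.34879287 0.39054496 0.3806223 ] [-2.57770070e-03  9.99996470e-01  4.18697931e-04  4.90587164e-04]
[-50.0, -240.8, 0.5, 0.0, 0.1, 0.3]
[-48.9, -440.8, 0.3, 0.0, 0.1, 0.3]
```

Call:
{"fn": "move_arm", "kwargs": {
  "motion": [
    [-20,-58,0,0,0,0,0],
    [-40,-116,0,0,0,0,0],
    [-50,-176,0,0,0,0,0],
    [-50,-236,0,0,0,0,0],
    [-50,-296,0,0,0,0,0]
  ]
}}

```text
clock: 1.35
tool_pos: [0.3984, 0.0942, 0.3795]
eef_rot: [-0.003, 1.0, -0.0, -0.0]
contact_force: [0.9, 0.0, 0.3]
opening: 1.003
finger_force: 0.0
```

Call:
{"fn": "move_arm", "kwargs": {
  "motion": [
    [0,-60,0,0,0,0,0],
    [0,-120,0,0,0,0,0],
    [0,-170,0,0,0,0,0],
    [0,-170,0,0,0,0,0]
  ]
}}

```text
clock: 1.85
tool_pos: [0.3989, -0.0775, 0.3794]
eef_rot: [0.001, 1.0, -0.001, -0.0]
contact_force: [0.6, 0.5, 0.2]
opening: 0.996
finger_force: 0.0
```

```bash
python3 - <<'E'
from h import *
s=snap('wrist','w0');print(r.get_state()['tool_pos'],r.get_state()['clock'])
print(np.linalg.inv(s['world_to_cam']).round(3),s['intrinsics'][0,0])
cv2.imwrite('pics/w0b.png',cv2.resize(s['frame'][:,:,::-1],(800,500)))
E
```

```text
[ 0.39924228 -0.07494194  0.3794327 ] 1.9
[[ 0.002  0.951  0.308  0.319]
 [ 1.    -0.002 -0.002 -0.078]
 [-0.001  0.308 -0.951  0.525]
 [ 0.     0.     0.     1.   ]] 320.9628442340079
```

View pics/w0b.png

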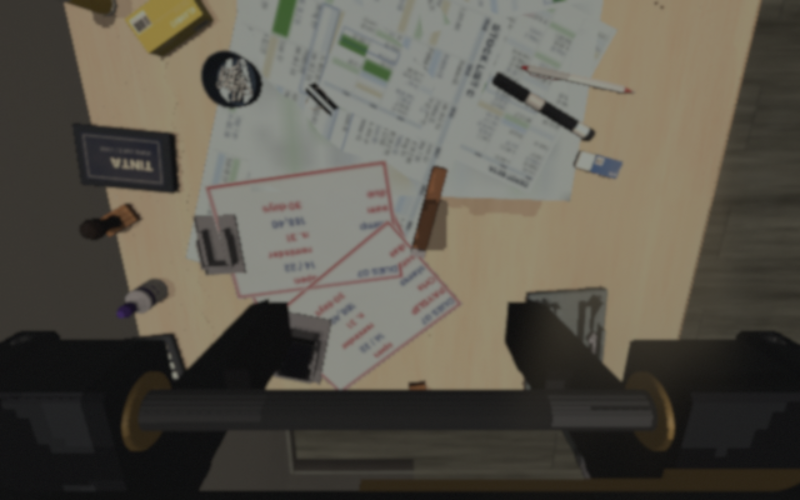

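The wrist view shows the lifter handle at (430,210) of the 800-wide picture. The stand's pad is at (300,350) and the press at (565,320). The blade is unclear, so I'll go closer.

Call:
{"fn": "move_arm", "kwargs": {
  "motion": [
    [-40,15,40,0,0,0,0],
    [-70,30,90,0,0,0,0],
    [-100,37,145,0,0,0,0],
    [-110,37,200,0,0,0,0],
    [-110,37,200,0,0,0,0]
  ]
}}

```text
clock: 2.52
tool_pos: [0.507, -0.0337, 0.1762]
eef_rot: [-0.005, 1.0, 0.001, -0.005]
contact_force: [0.1, 0.0, 0.4]
opening: 0.999
finger_force: 0.0
```

```bash
python3 - <<'E'
from h import *
s=snap('wrist','w1');print(r.get_state()['tool_pos'],r.get_state()['clock'])
im=cv2.convertScaleAbs(s['frame'][:300,120:520,::-1],alpha=1.5)
cv2.imwrite('pics/w1b.png',cv2.resize(im,(800,600),interpolation=cv2.INTER_CUBIC))
E
```

```text
[ 0.50824221 -0.03434687  0.17889098] 2.575
```

View pics/w1b.png

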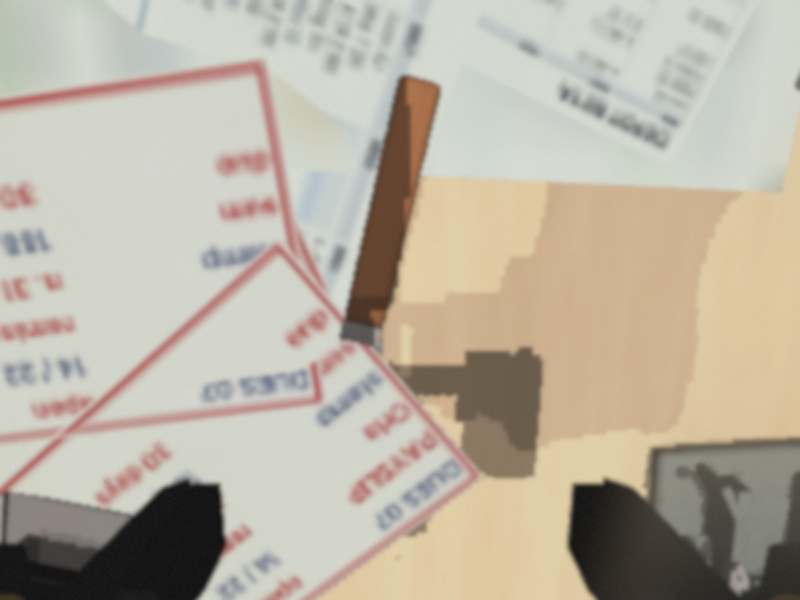

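The lifter handle runs from (420,80) to (365,320). The steel begins at (360,330), so the blade points to +X, possibly lost against the paper. I'll measure the geometry from depth.

```bash
cat > m.py <<'E'
from h import *
def cloud(s):
    K=s['intrinsics'];T=np.linalg.inv(s['world_to_cam']);z=s['z_map']
    v,u=np.mgrid[:400,:640];P=np.stack([(u-K[0,2])/K[0,0]*z,(v-K[1,2])/K[1,1]*z,z],-1)@T[:3,:3].T+T[:3,3]
    P[z==0]=np.nan; return P
E
python3 - <<'E'
from m import *
s=ld('w1');P=cloud(s);f=s['frame'].astype(int)
m=(P[...,2]>.012)&(P[...,2]<.025)&(f[...,0]>f[...,2]*1.6)&(abs(P[...,0]-.45)<.12)&(abs(P[...,1]+.04)<.08)
q=P[m];print(m.sum(),np.median(q[:,2]))
(c,sz,a)=cv2.minAreaRect((q[:,:2]*1000).astype(np.float32));print(c,sz,a)
c0=q[:,:2].mean(0);w=np.linalg.svd(q[:,:2]-c0)[2][0] if len(q)<9000 else None
w=w*np.sign(w[0]);n=np.array([-w[1],w[0]]);print(c0,w,np.degrees(np.arctan2(w[1],w[0])))
t=(q[:,:2]-c0)@w;print(np.percentile(t,[0,1,99,100]));h=(q[:,:2]-c0)@n;print(np.percentile(h,[0,1,99,100]))
g=P[...,:2]-c0
for d in np.arange(.045,.125,.005):
    k=(abs(g@w-d)<.002)&(abs(g@n)<.009); b=(abs(g@w-d)<.002)&(abs(abs(g@n)-.025)<.008)
    print(round(d,3),np.nanmedian(P[k][:,2]).round(4),np.nanmedian(P[b][:,2]).round(4),f[k].mean(0).round())
E
```

```text
2338 0.017507186445481243
(435.7302551269531, -37.23985290527344) (17.953012466430664, 109.19934844970703) 76.79964447021484
[ 0.43321058 -0.03686704] [ 0.97401072 -0.22650189] -13.091210682207041
[-0.05206818 -0.05067608  0.05563565  0.05713985]
[-0.0088232  -0.0084609   0.00861076  0.00920671]
0.045 0.0177 0.2571 [52. 38. 28.]
0.05 0.2565 0.2666 [33. 32. 30.]
0.055 0.2582 0.2559 [30. 28. 26.]
0.06 0.0159 0.258 [66. 61. 58.]
0.065 0.016 0.0028 [67. 64. 62.]
0.07 0.0042 0.0027 [109.  94.  90.]
0.075 0.004 0.2063 [129. 107. 103.]
0.08 0.0037 0.2211 [137. 131. 125.]
0.085 0.0038 0.2343 [136. 136. 130.]
0.09 0.0034 0.2312 [130. 132. 128.]
0.095 0.0035 0.2292 [121. 123. 122.]
0.1 0.0035 0.0038 [113. 116. 118.]
0.105 0.0031 0.004 [118. 120. 120.]
0.11 0.0031 0.004 [116. 118. 119.]
0.115 0.0033 0.0034 [128. 130. 127.]
0.12 0.0033 0.0032 [137. 138. 132.]
```

```bash
python3 - <<'E'
from h import *
go(((.68,-.21,.22),down(180)))
E
```

```text
[-170.1, -177.0, -42.0, 0.1, -0.2, 0.5]
```

Call:
{"fn": "move_arm", "kwargs": {
  "motion": [
    [-45,-42,-15,0,0,0,0],
    [-90,-85,-30,0,0,0,0],
    [-130,-127,-45,0,0,0,0],
    [-170,-176,-45,0,0,0,0],
    [-170,-176,-45,0,0,0,0]
  ]
}}

```text
clock: 3.2
tool_pos: [0.6823, -0.2166, 0.2285]
eef_rot: [0.0, 1.0, -0.002, 0.003]
contact_force: [-0.9, 0.2, -0.0]
opening: 0.998
finger_force: 0.0
```

```bash
python3 - <<'E'
from h import *
s=snap('wrist','w2');print(r.get_state()['tool_pos'],r.get_state()['clock'])
go(((.63,.14,.34),down(180)))
im=cv2.convertScaleAbs(s['frame'][:300,120:520,::-1],alpha=1.5)
cv2.imwrite('pics/w2b.png',cv2.resize(im,(800,600),interpolation=cv2.INTER_CUBIC))
E
```

```text
[ 0.68119184 -0.21297678  0.22791273] 3.25
[49.8, 353.0, -112.7, -0.1, 0.2, 0.2]
```

View pics/w2b.png

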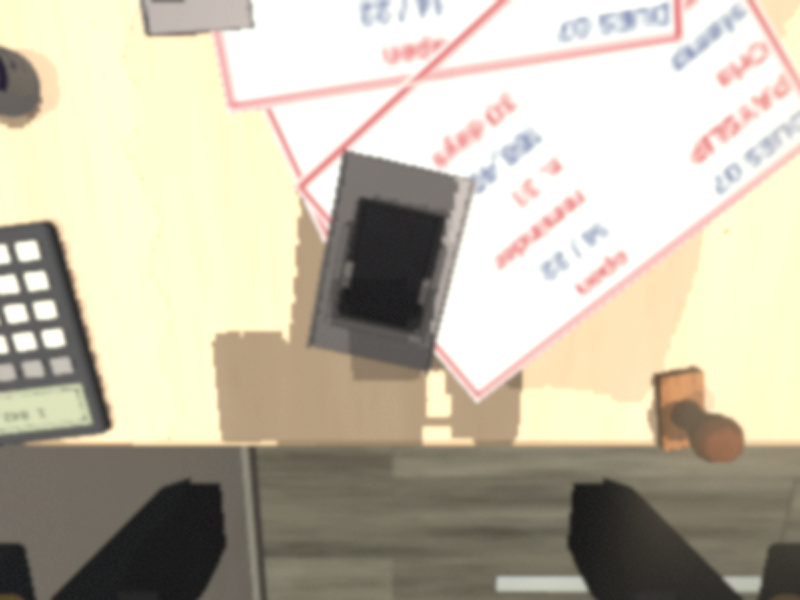

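The picture shows the stand at (390,260), with its open front towards the robot (top) and the cassette notches at (350,270) and (425,290), so its leading end is away from the robot. Next I look at the press.

Call:
{"fn": "move_arm", "kwargs": {
  "motion": [
    [20,58,-20,0,0,0,0],
    [40,114,-40,0,0,0,0],
    [60,170,-60,0,0,0,0],
    [80,226,-75,0,0,0,0],
    [100,282,-80,0,0,0,0]
  ]
}}

```text
clock: 3.88
tool_pos: [0.5766, 0.0741, 0.3083]
eef_rot: [-0.004, 1.0, 0.001, 0.002]
contact_force: [1.8, 1.4, 0.3]
opening: 1.0
finger_force: 0.0
```

Call:
{"fn": "move_arm", "kwargs": {
  "motion": [
    [20,50,0,0,0,0,0],
    [20,64,0,0,0,0,0],
    [20,64,0,0,0,0,0]
  ]
}}

```text
clock: 4.25
tool_pos: [0.5574, 0.1358, 0.3063]
eef_rot: [-0.005, 1.0, 0.0, 0.001]
contact_force: [-0.3, -0.4, 0.2]
opening: 0.998
finger_force: 0.0
```

```bash
python3 - <<'E'
from m import *
s=snap('wrist','w3');print(r.get_state()['tool_pos'],r.get_state()['clock'])
im=cv2.convertScaleAbs(s['frame'][80:380,120:520,::-1],alpha=1.7)
cv2.imwrite('pics/w3b.png',cv2.resize(im,(800,600),interpolation=cv2.INTER_CUBIC))
# stand from w2
s=ld('w2');P=cloud(s);f=s['frame'].astype(int)
reg=(abs(P[...,0]-.635)<.09)&(abs(P[...,1]+.22)<.09)&(P[...,1]<-.15)
sat=f.max(-1)-f.min(-1)
def rect(m,n):
    m=cv2.morphologyEx(m.astype(np.uint8),cv2.MORPH_OPEN,np.ones((3,3)))
    k,l,st,_=cv2.connectedComponentsWithStats(m);i=1+np.argmax(st[1:,4]);q=P[l==i]
    print(n,len(q),np.median(q[:,2]),cv2.minAreaRect((q[:,:2]*1000).astype(np.float32)),q.mean(0))
for lo,hi in [(.004,.1),(.034,.1),(.041,.05)]: rect(reg&(P[...,2]>lo)&(P[...,2]<hi),(lo,hi))
rect(reg&(f.max(-1)<45)&(P[...,2]>.03),'dark')
z=P[...,2][reg];print(np.histogram(z[~np.isnan(z)],np.arange(-.004,.06,.003)))
E
```

```text
[0.55809977 0.13376289 0.30585608] 4.3
(0.004, 0.1) 6967 0.009699920482363233 ((633.134765625, -231.4058074951172), (97.17389678955078, 136.21670532226562), 78.09786987304688) [ 0.63843683 -0.2250208   0.0227992 ]
(0.034, 0.1) 3092 0.04272748984045685 ((646.47314453125, -223.32235717773438), (54.89345932006836, 67.71351623535156), 77.43583679199219) [ 0.64545017 -0.22305117  0.04185944]
(0.041, 0.05) 2399 0.042992398686082844 ((642.8599853515625, -222.37586975097656), (43.94451141357422, 60.12458038330078), 77.41427612304688) [ 0.64139107 -0.22212827  0.04301188]
dark 36264 0.3083896580881148 ((671.0025024414062, -227.61375427246094), (149.7809600830078, 47.66788864135742), 89.37301635742188) [ 0.66174694 -0.2425734   0.30023014]
(array([2137, 4937, 9267, 2948,  404,   16,    1,    1,    0,    0,    3,
        156,   93,  415,  234, 2188,  242,    0,    0,    0,    0]), array([-0.004, -0.001,  0.002,  0.005,  0.008,  0.011,  0.014,  0.017,
        0.02 ,  0.023,  0.026,  0.029,  0.032,  0.035,  0.038,  0.041,
        0.044,  0.047,  0.05 ,  0.053,  0.056,  0.059]))
```

View pics/w3b.png

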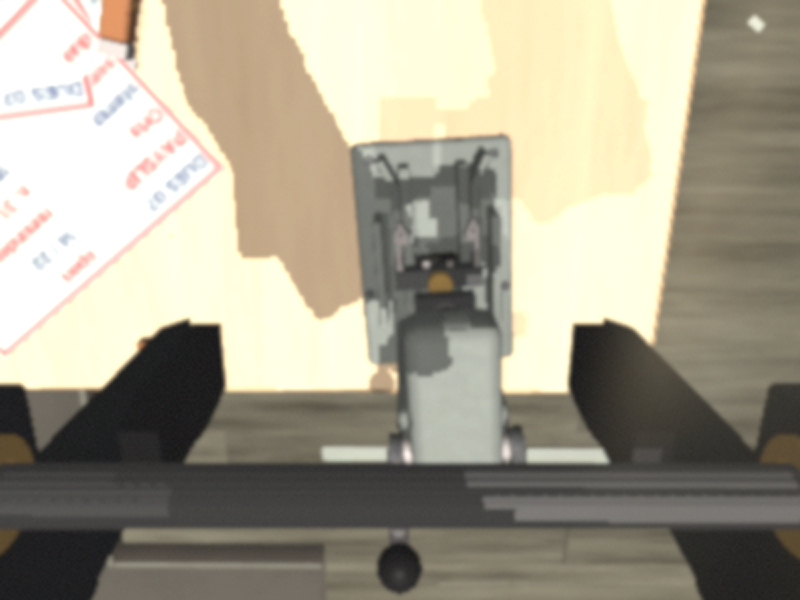

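The picture shows the press with its mouth facing the robot (front corners at (352,148) and (508,137)). The metallic catches are at (402,235) and (470,235), the end block at (437,262) and the thumbscrew at (440,283). Next I compute its pose.

```bash
python3 - <<'E'
from m import *
s=ld('w3');P=cloud(s)
for u,v in [(354,150),(506,140),(430,142),(510,250),(362,250),(430,180),(435,225),(385,170),(480,165),(402,240),(470,240),(437,259),(440,283),(437,300),(374,360),(509,352)]:
    print((u,v),P[int(80+v/2),int(120+u/2)].round(4))
m=(P[...,2]>.006)&(P[...,2]<.03)&(P[...,0]>.5)&(P[...,0]<.66)&(P[...,1]>.05)&(P[...,1]<.25)
m=cv2.morphologyEx(m.astype(np.uint8),cv2.MORPH_OPEN,np.ones((3,3)))>0
q=P[m];print(np.median(q[:,2]),cv2.minAreaRect((q[:,:2]*1000).astype(np.float32)))
# side edges: per x bin extremes
X=[];L=[];Rr=[]
for x in np.arange(.54,.645,.004):
    k=q[abs(q[:,0]-x)<.002]; X.append(x);L.append(k[:,1].max());Rr.append(k[:,1].min())
for e in (L,Rr):
    p=np.polyfit(X,e,1);print('edge',p,np.degrees(np.arctan(p[0])),np.std(np.polyval(p,X)-e))
print(np.round(np.array(L)-np.array(Rr),4))
F=[]
Y=np.arange(.085,.17,.004)
for y in Y: F.append(q[abs(q[:,1]-y)<.002][:,0].min())
p=np.polyfit(Y,F,1);print('front',p,-np.degrees(np.arctan(p[0])),np.round(F,4))
E
```

```text
(354, 150) [0.5608 0.1066 0.0141]
(506, 140) [0.553  0.211  0.0133]
(430, 142) [0.5547 0.1588 0.0141]
(510, 250) [0.634  0.2194 0.0107]
(362, 250) [0.6341 0.1116 0.0135]
(430, 180) [0.5812 0.1594 0.0149]
(435, 225) [0.6139 0.1632 0.0132]
(385, 170) [0.5678 0.1278 0.0447]
(480, 165) [0.5636 0.1899 0.0431]
(402, 240) [0.6161 0.14   0.043 ]
(470, 240) [0.6259 0.1896 0.0127]
(437, 259) [0.6286 0.1633 0.0435]
(440, 283) [0.6398 0.1653 0.0589]
(437, 300) [0.6308 0.1594 0.1079]
(374, 360) [0.7243 0.1202 0.0124]
(509, 352) [0.7168 0.2231 0.0118]
0.01343918175745007 ((607.9933471679688, 162.1374969482422), (110.93948364257812, 112.13814544677734), 4.201655387878418)Traceback (most recent call last):
  File "<stdin>", line 11, in <module>
    return umr_maximum(a, axis, None, out, keepdims, initial, where)
ValueError: zero-size array to reduction operation maximum which has no identity
```

```bash
python3 - <<'E'
from m import *
s=ld('w3');P=cloud(s)
m=(P[...,2]>.007)&(P[...,2]<.03)&(P[...,0]>.5)&(P[...,0]<.76)&(P[...,1]>.06)&(P[...,1]<.26)
m=cv2.morphologyEx(m.astype(np.uint8),cv2.MORPH_OPEN,np.ones((3,3)))
k,l,st,_=cv2.connectedComponentsWithStats(m);i=1+np.argmax(st[1:,4]);q=P[l==i]
print(cv2.minAreaRect((q[:,:2]*1000).astype(np.float32)),len(q))
def fit(a,b,lo,hi,fn,n):
    X=np.arange(lo,hi,.004);E=[];XX=[]
    for x in X:
        k=q[abs(q[:,a]-x)<.002][:,b]
        if len(k)>3: E.append(fn(k));XX.append(x)
    p=np.polyfit(XX,E,1);res=np.polyval(p,XX)-E;g=abs(res)<.0025
    p=np.polyfit(np.array(XX)[g],np.array(E)[g],1);print(n,p,np.degrees(np.arctan(p[0])),g.sum(),len(g));return p
L=fit(0,1,.57,.71,np.max,'L');Rr=fit(0,1,.57,.71,np.min,'R');F=fit(1,0,.12,.205,np.min,'F')
yaw=np.mean([np.arctan(L[0]),np.arctan(Rr[0])]);print('yaw',np.degrees(yaw))
x=.6;mid=(np.polyval(L,x)+np.polyval(Rr,x))/2;print('w',np.polyval(L,x)-np.polyval(Rr,x))
w=np.array([np.cos(yaw),np.sin(yaw)]);n=np.array([-w[1],w[0]])
fy=.16;f0=np.array([np.polyval(F,fy),fy]);c=np.array([x,mid])
front=c+w*((f0-c)@w); o=front+.086*w;print('origin',o)
# features in press frame
a=P[...,:2]-o;px=a@w;py=a@n
reg=(abs(py)<.04)&(px>-.09)&(px<.09)&(P[...,2]>.008)&(P[...,2]<.075)
for x in np.arange(-.088,.03,.004):
    row=[]
    for y in np.arange(-.036,.037,.004):
        k=reg&(abs(px-x)<.002)&(abs(py-y)<.002); row.append(int(round(1000*np.median(P[k][:,2]))) if k.sum()>1 else 0)
    print(round(x*1000),row)
E
```

```text
((638.2671508789062, 164.34486389160156), (171.67311096191406, 112.14292907714844), 4.185978412628174) 4580
L [0.06709589 0.17680188] 3.838558029518292 35 35
R [0.07502485 0.06090038] 4.290569378027879 35 35
F [-0.07766918  0.5652706 ] -4.441200092368485 22 22
yaw 4.064563703773086
w 0.11114412401576566
origin [0.63875898 0.16424153]
-88 [0, 0, 0, 9, 10, 11, 0, 0, 0, 9, 10, 0, 0, 0, 9, 9, 11, 0, 0]
-84 [13, 13, 13, 12, 12, 12, 12, 12, 13, 13, 12, 12, 13, 12, 12, 13, 14, 13, 13]
-80 [24, 25, 13, 14, 13, 14, 14, 14, 14, 13, 13, 14, 13, 13, 13, 14, 14, 26, 27]
-76 [43, 37, 14, 14, 14, 13, 14, 13, 13, 13, 13, 15, 13, 14, 13, 13, 14, 38, 43]
-72 [0, 44, 16, 14, 26, 15, 13, 14, 13, 14, 13, 14, 13, 19, 25, 15, 28, 43, 0]
-68 [14, 43, 37, 14, 34, 15, 13, 13, 14, 14, 13, 13, 14, 28, 34, 31, 35, 44, 0]
-64 [14, 0, 44, 32, 34, 23, 14, 14, 14, 14, 14, 13, 13, 32, 34, 34, 44, 0, 14]
-60 [13, 0, 44, 43, 33, 33, 12, 14, 13, 13, 13, 14, 13, 33, 34, 41, 44, 0, 15]
-56 [14, 14, 43, 42, 34, 33, 14, 13, 14, 14, 13, 14, 13, 24, 33, 37, 44, 0, 13]
-52 [14, 14, 42, 40, 33, 33, 14, 13, 14, 14, 13, 13, 13, 2
[... 869 characters left out ...]
3, 14, 13, 41, 14, 22, 33, 39, 42, 13, 18]
-4 [13, 13, 41, 41, 37, 35, 31, 42, 44, 44, 42, 42, 37, 33, 40, 38, 44, 14, 23]
0 [14, 14, 46, 46, 46, 45, 45, 46, 57, 58, 57, 52, 46, 45, 46, 45, 45, 14, 18]
4 [16, 13, 45, 45, 45, 46, 45, 54, 58, 58, 57, 56, 46, 46, 46, 45, 46, 14, 16]
8 [29, 13, 45, 45, 46, 45, 45, 47, 0, 0, 57, 46, 45, 45, 45, 46, 45, 0, 20]
12 [13, 14, 0, 0, 45, 0, 0, 0, 0, 0, 0, 0, 0, 0, 0, 0, 0, 0, 24]
16 [14, 13, 0, 34, 34, 34, 0, 0, 0, 0, 0, 0, 0, 33, 35, 0, 0, 0, 16]
20 [14, 14, 0, 34, 33, 34, 0, 0, 0, 0, 0, 0, 0, 0, 0, 0, 0, 0, 14]
24 [15, 14, 13, 33, 34, 14, 14, 14, 0, 0, 0, 0, 14, 13, 0, 0, 14, 14, 24]
28 [27, 13, 13, 14, 33, 0, 0, 0, 0, 0, 0, 0, 0, 0, 0, 0, 13, 13, 19]
```

Press pose: (0.6385, 0.1643), yaw 4.2°. Ledges start at x≈-72 and the buffer front is at ≈-13, so home is at ≈-40 mm. The grip stays outside the bay, so now I grasp the lifter.

```bash
python3 - <<'E'
from h import *
go(((.439,-.0382,.12),down(166.9)))
E
```

```text
[120.4, -171.1, 185.8, -0.0, 0.1, 13.5]
```

Call:
{"fn": "move_arm", "kwargs": {
  "motion": [
    [24,-35,30,0,0,3,0],
    [48,-70,65,0,0,6,0],
    [72,-105,105,0,0,9,0],
    [96,-140,145,0,0,12,0],
    [120,-171,186,0,0,13.5,0]
  ]
}}

```text
clock: 4.92
tool_pos: [0.439, -0.0409, 0.1184]
eef_rot: [0.117, 0.993, -0.001, 0.001]
contact_force: [0.5, -0.4, -1.2]
opening: 0.998
finger_force: 0.0
```

Call:
{"fn": "move_arm", "kwargs": {
  "motion": [
    [0,0,0,0,0,0,0],
    [0,0,0,0,0,0,0]
  ]
}}

```text
clock: 5.18
tool_pos: [0.4407, -0.0382, 0.1192]
eef_rot: [0.115, 0.993, 0.0, 0.001]
contact_force: [0.9, 1.0, 0.3]
opening: 0.995
finger_force: 0.0
```

```bash
python3 - <<'E'
from h import *
s=r.get_state();print(s['clock'],s['tool_pos'],s['contact_force'])
go(((.439,-.0382,.004),down(166.9)))
E
```

```text
5.175 [ 0.4406587  -0.03821582  0.11918416] [0.87486492 0.97574817 0.28008589]
[1.8, -0.4, 115.2, 0.0, 0.1, -0.2]
```

Call:
{"fn": "move_arm", "kwargs": {
  "motion": [
    [0,0,45,0,0,0,0],
    [0,0,85,0,0,0,0],
    [0,0,108,0,0,0,0],
    [0,0,113,0,0,0,0],
    [0,0,115,0,0,0,0]
  ]
}}

```text
clock: 5.8
tool_pos: [0.4269, -0.0391, 0.0171]
eef_rot: [0.112, 0.993, -0.006, -0.026]
contact_force: [-0.4, -0.4, 0.3]
opening: 0.998
finger_force: 0.0
```

```bash
python3 - <<'E'
from h import *
for i in range(4):
    s=r.get_state();print(s['clock'],s['tool_pos'],s['contact_force'])
E
```

```text
5.8 [ 0.42685057 -0.03906057  0.01714343] [-0.40904464 -0.40491847  0.28608725]
5.8 [ 0.42685057 -0.03906057  0.01714343] [-0.40904464 -0.40491847  0.28608725]
5.8 [ 0.42685057 -0.03906057  0.01714343] [-0.40904464 -0.40491847  0.28608725]
5.8 [ 0.42685057 -0.03906057  0.01714343] [-0.40904464 -0.40491847  0.28608725]
```

Call:
{"fn": "move_arm", "kwargs": {
  "motion": [
    [0,0,0,0,0,0,0],
    [0,0,0,0,0,0,0]
  ]
}}

```text
clock: 6.05
tool_pos: [0.4257, -0.0392, 0.0172]
eef_rot: [0.112, 0.993, -0.006, -0.027]
contact_force: [0.2, -0.4, -0.7]
opening: 1.0
finger_force: 0.0
```

```bash
python3 - <<'E'
from h import *
s=r.get_state();print(s['clock'],s['tool_pos'],s['contact_force'],s['q'].round(3),s['qd'].round(3))
go(((.439,-.0382,.004),down(166.9)))
E
```

```text
6.05 [ 0.4256694  -0.03921643  0.01720483] [ 0.18971707 -0.36480536 -0.69387671] [ 0.072  0.92  -0.148  2.234  1.19   0.131  0.134] [-0.004  0.001  0.006  0.006  0.016 -0.    -0.022]
[-13.4, 4.2, 12.4, -1.0, -3.0, 0.2]
```

The wrist joint nears its limit this close in. I'll tilt the tool 8° about the closing axis with the tips towards the robot; the grip still lies flat across the handle.

```bash
python3 - <<'E'
from h import *
q=down(166.9)*R.from_euler('y',8,degrees=True);print(q.apply([0,0,1]))
go(((.439,-.0382,.017),q),((.439,-.0382,.004),q))
E
```

```text
[-0.13555126  0.03154377 -0.99026807]
[-12.8, 4.0, -0.5, -1.0, 5.0, 0.1]
[-13.4, 4.2, 12.4, -1.0, 5.0, 0.1]
```

Call:
{"fn": "move_arm", "kwargs": {
  "motion": [
    [-6,2,-3,-1,3,0,0],
    [-13,4,0,-1,5,0,0],
    [-13,4,6,-1,5,0,0],
    [-13,4,11,-1,5,0,0],
    [-13,4,12,-1,5,0,0]
  ]
}}

```text
clock: 6.68
tool_pos: [0.436, -0.0384, 0.0035]
eef_rot: [0.112, 0.991, 0.007, -0.071]
contact_force: [0.0, 0.1, 0.6]
opening: 0.999
finger_force: 0.0
```

```bash
python3 - <<'E'
from h import *
s=r.get_state();print(s['clock'],s['tool_pos'],s['contact_force'],s['q'].round(3))
q=down(166.9)*R.from_euler('y',8,degrees=True)
go(((.439,-.0382,.004),q))
E
```

```text
6.675 [ 0.43598468 -0.0384008   0.00353794] [0.02349598 0.14408569 0.56780946] [ 0.289  0.994 -0.47   2.108  1.     0.43   0.355]
[-2.8, 0.9, -0.9, -0.2, -0.2, 0.2]
```

Call:
{"fn": "move_arm", "kwargs": {
  "motion": [
    [-2,0,1,0,0,0,0.4],
    [-2,0,1,0,0,0,0.9],
    [-2,0,1,0,0,0,0.9],
    [-2,0,1,0,0,0,0.9],
    [-2,0,1,0,0,0,0.9]
  ],
  "newtons": 40
}}

```text
clock: 7.3
tool_pos: [0.4388, -0.039, 0.0026]
eef_rot: [0.113, 0.991, 0.008, -0.071]
contact_force: [-0.4, -0.1, -0.1]
opening: 0.458
finger_force: 0.0
```

Call:
{"fn": "move_arm", "kwargs": {
  "motion": [
    [0,0,0,0,0,0,0.9],
    [0,0,0,0,0,0,0.9],
    [0,0,0,0,0,0,0.9]
  ]
}}

```text
clock: 7.68
tool_pos: [0.4388, -0.0389, 0.0025]
eef_rot: [0.113, 0.991, 0.008, -0.071]
contact_force: [-0.2, 0.2, 0.4]
opening: 0.225
finger_force: 40.0
```

```bash
python3 - <<'E'
from h import *
s=r.get_state();R0=R.from_quat(s['eef_rot'])
print(R0.as_matrix().round(3))
go((s['tool_pos']+[0,0,.06],R0))
E
```

```text
[[-0.965  0.224 -0.138]
 [ 0.222  0.975  0.031]
 [ 0.142 -0.    -0.99 ]]
[8.5, -0.0, -59.4, 0.0, 0.0, 0.0]
```

Call:
{"fn": "move_arm", "kwargs": {
  "motion": [
    [1,0,-7,0,0,0,0.9],
    [3,0,-22,0,0,0,0.9],
    [6,0,-42,0,0,0,0.9],
    [8.5,0,-59,0,0,0,0.9],
    [8.5,0,-59,0,0,0,0.9]
  ]
}}

```text
clock: 8.3
tool_pos: [0.4396, -0.039, 0.0636]
eef_rot: [0.113, 0.991, 0.008, -0.069]
contact_force: [0.3, 0.2, -1.5]
opening: 0.225
finger_force: 40.0
```

```bash
python3 - <<'E'
from m import *
st=r.get_state();print(st['clock'],st['tool_pos'],st['contact_force'],st['opening'])
s=snap('wrist','w4');st=r.get_state();print(st['clock'],st['tool_pos'])
im=cv2.convertScaleAbs(s['frame'][:,120:520,::-1],alpha=1.7)
cv2.imwrite('pics/w4b.png',cv2.resize(im,(600,600),interpolation=cv2.INTER_CUBIC))
P=cloud(s);R0=R.from_quat(st['eef_rot']);L=R0.inv()
f=s['frame'].astype(int)
# yaw-level frame at TCP: w=lifter direction nominal = -tool x horizontal
M=R0.as_matrix();w=-M[:2,0]/np.linalg.norm(M[:2,0]);n=np.array([-w[1],w[0]])
a=P[...,:2]-st['tool_pos'][:2];px=a@w;py=a@n;pz=P[...,2]-st['tool_pos'][2]
print('yaw',np.degrees(np.arctan2(w[1],w[0])))
for x in np.arange(-.068,.13,.004):
    k=(abs(px-x)<.002)&(abs(py)<.03)&(pz>-.012)&(pz<.03)
    if k.sum()>2: print(round(x*1000),k.sum(),'y',(np.percentile(py[k],[2,98])*1000).round(1),'z',(np.median(pz[k])*1000).round(1))
E
```

```text
8.3 [ 0.43960637 -0.03897006  0.06361699] [ 0.3461459   0.20824532 -1.54290544] 0.22498781538262613
8.35 [ 0.43921735 -0.03910856  0.06285942]
yaw -12.994972432029078
-60 76 y [-8.2  6.7] z 13.8
-56 434 y [-10.2   8.2] z 15.3
-52 403 y [-10.7   8.7] z 15.6
-48 404 y [-10.7   8.7] z 15.6
-44 403 y [-10.3   8.8] z 15.7
-40 392 y [-10.3   8.5] z 15.6
-36 394 y [-10.    8.9] z 15.7
-32 387 y [-10.5   9. ] z 15.5
-28 386 y [-10.2   8.8] z 15.7
-24 377 y [-10.3   8.8] z 15.7
-20 360 y [-10.5   8.6] z 15.6
-16 363 y [-10.6   8.6] z 15.6
-12 368 y [-10.8   8.7] z 15.6
-8 1755 y [-24.4  23. ] z 15.6
-4 870 y [-19.3  17.7] z 21.6
0 454 y [-11.8  10.3] z 15.9
4 424 y [-11.6  10.3] z 15.9
8 400 y [-11.5  10.1] z 15.8
12 372 y [-11.3   9.9] z 15.7
16 331 y [-10.5   9. ] z 15.7
20 262 y [-10.6   9. ] z 15.6
24 6 y [-10.7   9.3] z 12.3
40 257 y [-9.8  8.3] z 16.0
44 293 y [-10.3   8.9] z 15.7
48 266 y [-10.4   8.4] z 15.7
52 234 y [-10.5   9. ] z 14.5
56 283 y [-10.1   9. ] z 14.4
60 225 y [-10.6  10.2] z 14.2
64 28 y [-12.5  11. ] z 0.4
68 29 y [-12.6  11.1] z 0.3
72 16 y [-12.6  11.1] z 0.5
```

View pics/w4b.png

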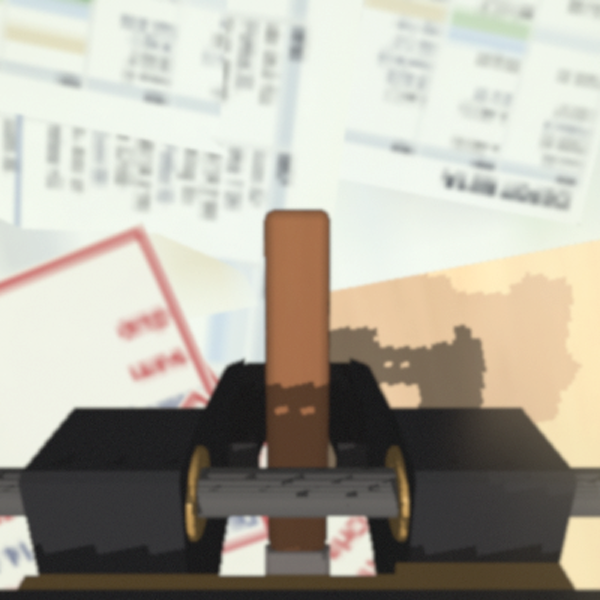

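The lifter is gripped level and aligned, with the heel 62 mm ahead of the TCP and the underside 2.5 mm below it. Now the pre-insertion pose.

```bash
cat >> h.py <<'E'
RG=R.from_quat([.113,.991,.008,-.071]);YG=-13.0
ST=(np.array([.6429,-.2224]),-12.6); PR=(np.array([.6385,.1643]),4.2)
def pose(fr,hx,z,y=0):
    "lifter heel at hx,y in frame fr (m), underside at z -> TCP pose"
    o,yw=fr;a=np.radians(yw);w=np.array([np.cos(a),np.sin(a)]);n=np.array([-w[1],w[0]])
    p=o+w*(hx-.062)+n*y
    return np.r_[p,z+.0025],R.from_euler('z',yw-YG,degrees=True)*RG
def where(fr):
    st=r.get_state();o,yw=fr;a=np.radians(yw);w=np.array([np.cos(a),np.sin(a)]);n=np.array([-w[1],w[0]])
    d=st['tool_pos'][:2]-o;E=(R.from_quat(st['eef_rot'])*pose(fr,0,0)[1].inv()).as_rotvec(degrees=True)
    print('t',st['clock'],'heel mm',((d@w+.062)*1000).round(1),'y',(d@n*1000).round(1),'z',(st['tool_pos'][2]*1000-2.5).round(1),'rot',E.round(2),'F',st['contact_force'].round(1),'op',round(st['opening'],3))
E
python3 - <<'E'
from h import *
where(ST)
go(pose(ST,-.095,.06),pose(ST,-.095,.020),pose(ST,-.0315,.020))
E
```

```text
t 8.35 heel mm -176.8 y 134.4 z 60.4 rot [-0.03 -0.14 -0.38] F [ 1.  -0.2 -2.1] op 0.224
[-81.9, -133.9, -11.2, 0.1, 0.1, -0.4]
[-87.5, -133.9, 28.4, 0.1, 0.1, -0.4]
[-150.4, -133.4, 19.5, 0.1, 0.1, -0.4]
```

Call:
{"fn": "move_arm", "kwargs": {
  "motion": [
    [-10,-20,-2,0,0,0,0.9],
    [-32,-55,-5,0,0,-0.4,0.9],
    [-54,-90,-8,0,0,-0.4,0.9],
    [-74,-122,-10,0,0,-0.4,0.9],
    [-82,-134,-11,0,0,-0.4,0.9]
  ]
}}

```text
clock: 8.98
tool_pos: [0.489, -0.1906, 0.0606]
eef_rot: [0.111, 0.991, 0.008, -0.071]
contact_force: [0.7, 0.4, -1.2]
opening: 0.222
finger_force: 40.0
```

Call:
{"fn": "move_arm", "kwargs": {
  "motion": [
    [0,0,0,0,0,0,0.9],
    [-2,0,13,0,0,0,0.9],
    [-4,0,28,0,0,0,0.9],
    [-5.6,0,39,0,0,0,0.9],
    [-5.6,0,39,0,0,0,0.9]
  ]
}}

```text
clock: 9.6
tool_pos: [0.4885, -0.1875, 0.0209]
eef_rot: [0.109, 0.991, 0.008, -0.072]
contact_force: [0.2, 1.4, -0.7]
opening: 0.22
finger_force: 40.0
```

```bash
python3 - <<'E'
from m import *
where(ST); go(pose(ST,-.095,.020),pose(ST,-.07,.020),pose(ST,-.0315,.020))
s=snap('top','t1');im=s['frame'][110:220,290:440,::-1];im=cv2.convertScaleAbs(im,alpha=1.3)
cv2.imwrite('pics/t1b.png',cv2.resize(im,None,fx=5,fy=5,interpolation=cv2.INTER_CUBIC))
E
```

```text
t 9.6 heel mm -96.3 y 0.4 z 18.4 rot [0.05 0.07 0.09] F [ 0.2  1.4 -0.7] op 0.22
[-1.0, -0.4, -1.8, 0.0, -0.1, 0.1]
[-25.8, -0.4, -5.4, 0.0, -0.1, 0.1]
[-63.9, -0.4, -10.9, 0.0, -0.1, 0.1]
```

View pics/t1b.png

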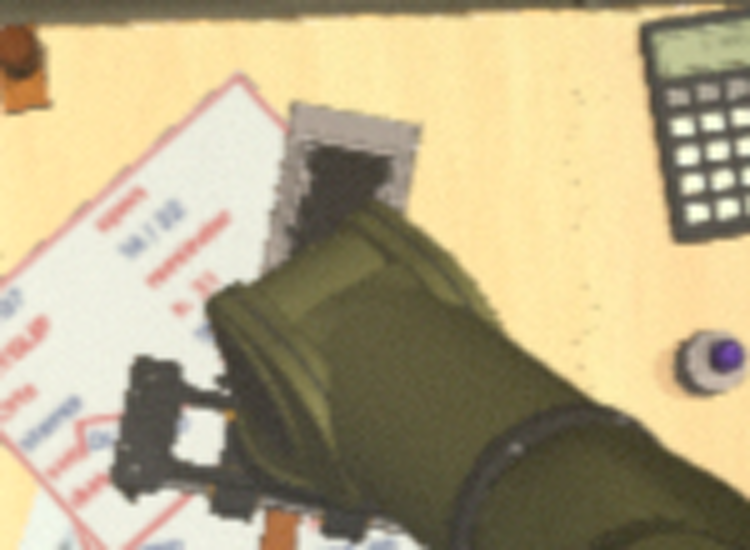

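The top view is blocked by the arm (the stand is still in place at (350,170)), so I'll go by feel.

Call:
{"fn": "move_arm", "kwargs": {
  "motion": [
    [-7,0,-2,0,0,0,0.9],
    [-16,0,-3.3,0,0,0,0.9],
    [-26,0,-5,0,0,0,0.9],
    [-35,0,-6.5,0,0,0,0.9],
    [-38,0,-7,0,0,0,0.9]
  ]
}}

```text
clock: 10.28
tool_pos: [0.528, -0.1966, 0.0237]
eef_rot: [0.109, 0.991, 0.008, -0.07]
contact_force: [0.5, -0.2, -0.7]
opening: 0.221
finger_force: 40.0
```

```bash
python3 - <<'E'
from m import *
where(ST); go(pose(ST,-.045,.020),pose(ST,-.0315,.020))
E
```

```text
t 10.275 heel mm -55.8 y 0.1 z 21.2 rot [ 0.03 -0.11  0.01] F [ 0.5 -0.2 -0.7] op 0.221
[-10.8, -0.1, -0.4, 0.0, 0.1, 0.0]
[-24.2, -0.1, -2.3, 0.0, 0.1, 0.0]
```

Call:
{"fn": "move_arm", "kwargs": {
  "motion": [
    [-6,0,-0.7,0,0,0,0.9],
    [-14,0,-1.5,0,0,0,0.9],
    [-20,0,-2.5,0,0,0,0.9],
    [-24,0,-3,0,0,0,0.9],
    [-24,0,-3,0,0,0,0.9]
  ]
}}

```text
clock: 10.9
tool_pos: [0.5509, -0.2017, 0.0231]
eef_rot: [0.109, 0.991, 0.008, -0.07]
contact_force: [0.3, -0.5, -0.9]
opening: 0.223
finger_force: 40.0
```

Call:
{"fn": "move_arm", "kwargs": {
  "motion": [
    [0,0,0,0,0,0,0.9],
    [0,0,0,0,0,0,0.9]
  ]
}}

```text
clock: 11.15
tool_pos: [0.5504, -0.2017, 0.0232]
eef_rot: [0.109, 0.991, 0.008, -0.071]
contact_force: [0.2, -0.4, -1.3]
opening: 0.22
finger_force: 40.0
```

```bash
python3 - <<'E'
from m import *
where(ST); go(pose(ST,-.0315,.020),pose(ST,-.0315,.029),pose(ST,-.0315,.060))
s=snap('wrist','w5');P=cloud(s);im=s['frame'][:,120:520,::-1]
im=cv2.convertScaleAbs(im,alpha=1.7);cv2.imwrite('pics/w5b.png',cv2.resize(im,(600,600)))
E
```

```text
t 11.15 heel mm -32.8 y -0.0 z 20.7 rot [ 0.02 -0.04  0.04] F [ 0.2 -0.4 -1.3] op 0.22
[-1.4, 0.0, 0.5, 0.0, 0.0, 0.0]
[-0.1, 0.0, -8.4, 0.0, 0.0, 0.0]
[4.3, 0.0, -39.1, 0.0, 0.0, 0.0]
```

Call:
{"fn": "move_arm", "kwargs": {
  "motion": [
    [-0.5,0,-3,0,0,0,0.9],
    [0,0,-6,0,0,0,0.9],
    [0.3,0,-8,0,0,0,0.9],
    [0.6,0,-10,0,0,0,0.9],
    [0.8,0,-12,0,0,0,0.9]
  ]
}}

```text
clock: 11.82
tool_pos: [0.5514, -0.202, 0.0352]
eef_rot: [0.109, 0.991, 0.008, -0.071]
contact_force: [-0.7, -0.2, -1.2]
opening: 0.221
finger_force: 40.0
```

Call:
{"fn": "move_arm", "kwargs": {
  "motion": [
    [0.3,0,-2.5,0,0,0,0.9],
    [1,0,-7,0,0,0,0.9],
    [1.8,0,-13,0,0,0,0.9],
    [2.7,0,-19,0,0,0,0.9],
    [3.3,0,-23,0,0,0,0.9]
  ]
}}

```text
clock: 12.45
tool_pos: [0.5518, -0.202, 0.059]
eef_rot: [0.109, 0.992, 0.008, -0.07]
contact_force: [-0.1, -0.4, -1.6]
opening: 0.219
finger_force: 40.0
```

Call:
{"fn": "move_arm", "kwargs": {
  "motion": [
    [0.1,0,-1,0,0,0,0.9],
    [0.1,0,-1,0,0,0,0.9],
    [0.1,0,-1,0,0,0,0.9]
  ]
}}

```text
clock: 12.82
tool_pos: [0.5514, -0.202, 0.0592]
eef_rot: [0.109, 0.991, 0.008, -0.071]
contact_force: [-0.2, 0.3, -1.5]
opening: 0.222
finger_force: 40.0
```

```bash
python3 - <<'E'
from m import *
where(ST)
s=snap('top','t2');P=cloud(s)
for nm in ('t2',):
    q=P[(abs(P[...,0]-.64)<.08)&(abs(P[...,1]+.22)<.07)]
    print(np.histogram(q[:,2],np.arange(.0,.12,.006)))
E
```

```text
t 12.825 heel mm -31.7 y -0.0 z 56.7 rot [ 0.02 -0.04  0.04] F [-0.2  0.3 -1.5] op 0.222
(array([281,  41,   0,   0,   0,   0,   0,   0,   0,   0,   0,   0,   0,
         0,   0,   0,   0,   0,   0]), array([0.   , 0.006, 0.012, 0.018, 0.024, 0.03 , 0.036, 0.042, 0.048,
       0.054, 0.06 , 0.066, 0.072, 0.078, 0.084, 0.09 , 0.096, 0.102,
       0.108, 0.114]))
```

```bash
python3 - <<'E'
from m import *
for c in ('scene','wrist'):
    s=snap(c,'x_'+c);P=cloud(s);f=s['frame'].max(-1)
    k=(abs(P[...,0]-.64)<.06)&(abs(P[...,1]+.22)<.05)&(P[...,2]>.0)&(P[...,2]<.15)
    q=P[k];print(c,np.histogram(q[:,2],np.arange(.0,.15,.01))[0])
    d=k&(f<70)&(P[...,2]>.03);print(d.sum(),np.percentile(P[d],[5,50,95],axis=0).round(3) if d.any() else '')
E
```

```text
scene [190  39   8  12   1   1  12  11   0   0   0   0   0   2]
16 [[ 0.582 -0.22   0.032]
 [ 0.625 -0.197  0.066]
 [ 0.68  -0.173  0.143]]
wrist [ 646   85  162  802    0   84  555 1537    0    0    0    0    0    0]
2522 [[ 0.59  -0.242  0.031]
 [ 0.61  -0.212  0.066]
 [ 0.635 -0.195  0.075]]
```

The cassette rides at the expected height (top ≈72 mm). Now I plan a smooth carry to just in front of the bay.

```bash
cat >> h.py <<'E'
from scipy.spatial.transform import Slerp
def path(p1,q1,N,ramp=lambda t:t**3*(10-15*t+6*t*t)):
    st=r.get_state();p0=st['tool_pos'];q0=R.from_quat(st['eef_rot']);sl=Slerp([0,1],R.concatenate([q0,q1]))
    pb,qb=p0,q0
    for i in range(1,N+1):
        t=ramp(i/N);p=p0+(p1-p0)*t;q=sl(t)
        print([round(float(a),1) for a in np.r_[qb.inv().apply(p-pb)*1000,(qb.inv()*q).as_rotvec(degrees=True)]]+[.9])
        if i%5==0: pb,qb=p,q;print()
E
python3 - <<'E'
from h import *
where(ST);where(PR);p,q=pose(PR,-.128,.058);print(p);path(p,q,25)
E
```

```text
t 12.975 heel mm -31.7 y -0.0 z 56.8 rot [ 0.02 -0.05  0.04] F [-0.1 -0.6 -2.6] op 0.224
t 12.975 heel mm -51.6 y -358.9 z 56.8 rot [  0.03  -0.04 -16.76] F [-0.1 -0.6 -2.6] op 0.224
[0.44901025 0.15038474 0.0605    ]
[0.1, 0.2, 0.0, 0.0, 0.0, -0.0, 0.9]
[0.8, 1.5, 0.1, 0.0, 0.0, -0.1, 0.9]
[2.5, 4.6, 0.3, 0.0, 0.0, -0.2, 0.9]
[5.6, 10.2, 0.8, 0.1, 0.0, -0.5, 0.9]
[10.1, 18.6, 1.4, 0.1, 0.0, -1.0, 0.9]

[6.0, 11.5, 0.8, 0.1, 0.0, -0.6, 0.9]
[13.5, 25.9, 1.8, 0.2, 0.0, -1.3, 0.9]
[22.5, 43.0, 3.1, 0.3, 0.0, -2.2, 0.9]
[32.7, 62.6, 4.5, 0.5, 0.0, -3.2, 0.9]
[44.0, 84.2, 6.0, 0.6, 0.0, -4.3, 0.9]

[10.3, 23.9, 1.4, 0.2, 0.0, -1.2, 0.9]
[21.0, 48.8, 2.8, 0.4, 0.0, -2.4, 0.9]
[31.9, 74.1, 4.3, 0.5, 0.0, -3.6, 0.9]
[42.6, 99.0, 5.8, 0.7, 0.0, -4.9, 0.9]
[52.9, 122.9, 7.2, 0.9, 0.0, -6.1, 0.9]

[7.2, 23.3, 1.0, 0.2, 0.0, -1.1, 0.9]
[13.8, 44.5, 1.8, 0.3, 0.0, -2.1, 0.9]
[19.5, 63.0, 2.6, 0.4, 0.0, -3.0, 0.9]
[24.3, 78.5, 3.2, 0.5, 0.0, -3.7, 0.9]
[28.2, 90.9, 3.7, 0.6, 0.0, -4.3, 0.9]

[2.1, 9.4, 0.3, 0.1, 0.0, -0.4, 0.9]
[3.6, 15.6, 0.5, 0.1, 0.0, -0.7, 0.9]
[4.4, 19.1, 0.6, 0.1, 0.0, -0.9, 0.9]
[4.7, 20.5, 0.6, 0.1, 0.0, -1.0, 0.9]
[4.7, 20.7, 0.6, 0.1, 0.0, -1.0, 0.9]
```

Call:
{"fn": "move_arm", "kwargs": {
  "motion": [
    [0.1,0.2,0,0,0,0,0.9],
    [0.8,1.5,0.1,0,0,-0.1,0.9],
    [2.5,4.6,0.3,0,0,-0.2,0.9],
    [5.6,10.2,0.8,0.1,0,-0.5,0.9],
    [10.1,18.6,1.4,0.1,0,-1,0.9]
  ]
}}

```text
clock: 13.6
tool_pos: [0.5455, -0.181, 0.0595]
eef_rot: [0.1, 0.992, 0.008, -0.071]
contact_force: [0.1, 0.1, -2.0]
opening: 0.225
finger_force: 40.0
```

Call:
{"fn": "move_arm", "kwargs": {
  "motion": [
    [6,11.5,0.8,0.1,0,-0.6,0.9],
    [13.5,25.9,1.8,0.2,0,-1.3,0.9],
    [22.5,43,3.1,0.3,0,-2.2,0.9],
    [32.7,62.6,4.5,0.5,0,-3.2,0.9],
    [44,84.2,6,0.6,0,-4.3,0.9]
  ]
}}

```text
clock: 14.22
tool_pos: [0.5185, -0.0884, 0.06]
eef_rot: [0.062, 0.996, 0.005, -0.071]
contact_force: [0.6, -0.3, -0.8]
opening: 0.222
finger_force: 40.0
```

Call:
{"fn": "move_arm", "kwargs": {
  "motion": [
    [10.3,23.9,1.4,0.2,0,-1.2,0.9],
    [21,48.8,2.8,0.4,0,-2.4,0.9],
    [31.9,74.1,4.3,0.5,0,-3.6,0.9],
    [42.6,99,5.8,0.7,0,-4.9,0.9],
    [52.9,122.9,7.2,0.9,0,-6.1,0.9]
  ]
}}

```text
clock: 14.85
tool_pos: [0.4807, 0.0406, 0.0606]
eef_rot: [0.008, 0.997, 0.001, -0.071]
contact_force: [-0.4, 1.1, -1.2]
opening: 0.227
finger_force: 40.0
```

Call:
{"fn": "move_arm", "kwargs": {
  "motion": [
    [7.2,23.3,1,0.2,0,-1.1,0.9],
    [13.8,44.5,1.8,0.3,0,-2.1,0.9],
    [19.5,63,2.6,0.4,0,-3,0.9],
    [24.3,78.5,3.2,0.5,0,-3.7,0.9],
    [28.2,90.9,3.7,0.6,0,-4.3,0.9]
  ]
}}

```text
clock: 15.48
tool_pos: [0.4545, 0.1308, 0.0608]
eef_rot: [-0.029, 0.997, -0.002, -0.071]
contact_force: [-1.1, -0.5, -1.3]
opening: 0.222
finger_force: 40.0
```

Call:
{"fn": "move_arm", "kwargs": {
  "motion": [
    [2.1,9.4,0.3,0.1,0,-0.4,0.9],
    [3.6,15.6,0.5,0.1,0,-0.7,0.9],
    [4.4,19.1,0.6,0.1,0,-0.9,0.9],
    [4.7,20.5,0.6,0.1,0,-1,0.9],
    [4.7,20.7,0.6,0.1,0,-1,0.9]
  ]
}}

```text
clock: 16.1
tool_pos: [0.449, 0.1499, 0.0609]
eef_rot: [-0.037, 0.997, -0.002, -0.071]
contact_force: [-0.3, 0.4, -1.0]
opening: 0.223
finger_force: 40.0
```

Call:
{"fn": "move_arm", "kwargs": {
  "motion": [
    [0,0,0,0,0,0,0.9],
    [0,0,0,0,0,0,0.9]
  ]
}}

```text
clock: 16.35
tool_pos: [0.449, 0.15, 0.0609]
eef_rot: [-0.037, 0.997, -0.002, -0.071]
contact_force: [0.1, -0.6, -2.2]
opening: 0.223
finger_force: 40.0
```

```bash
cat > cas.py <<'E'
from m import *
def look(cams=('top','scene')):
  o,yw=PR;a=np.radians(yw);w=np.array([np.cos(a),np.sin(a)]);n=np.array([-w[1],w[0]])
  for c in cams:
    s=snap(c,'y_'+c);P=cloud(s);f=s['frame'].max(-1).astype(int)
    d=P[...,:2]-o;px=d@w*1000;py=d@n*1000;z=P[...,2]*1000
    k=(f<80)&(px>-140)&(px<5)&(abs(py)<35)&(z>30)&(z<95)
    if k.sum()<5: print(c,k.sum());continue
    print(c,k.sum(),'x',np.percentile(px[k],[2,50,98]).round(1),'y',np.percentile(py[k],[2,50,98]).round(1),'z',np.percentile(z[k],[5,50,95]).round(1))
E
python3 - <<'E'
from cas import *
where(PR);look(('top','scene','wrist'))
go(pose(PR,-.128,.0335))
E
```

```text
t 16.35 heel mm -128.1 y -0.4 z 58.4 rot [ 0.12 -0.06  0.07] F [ 0.1 -0.6 -2.2] op 0.223
top 93 x [-51.   -3.5   4.4] y [-29.3  -9.1  24.6] z [31.3 42.7 49.8]
scene 139 x [-90.9 -68.7   3.9] y [-21.8   4.   23. ] z [38.7 67.8 77.6]
wrist 1329 x [-139.3 -130.  -125.8] y [-20.8  -0.4  20.9] z [61.3 73.1 75. ]
[-3.6, 0.2, 24.6, 0.1, 0.1, 0.1]
```

```bash
python3 - <<'E'
from m import *
s=ld('y_scene');P=cloud(s)
T=s['world_to_cam'];K=s['intrinsics'];p=T@[.575,.16,.065,1];u=K@p[:3];u=u/u[2];print(u)
x,y=int(u[0]),int(u[1]);x0=max(0,x-50);y0=max(0,y-37)
im=s['frame'][y0:y0+75,x0:x0+100,::-1];im=cv2.convertScaleAbs(im,alpha=1.5)
cv2.imwrite('pics/sc.png',cv2.resize(im,None,fx=8,fy=8,interpolation=cv2.INTER_CUBIC));print(x0,y0)
o,yw=PR;a=np.radians(yw);w=np.array([np.cos(a),np.sin(a)]);n=np.array([-w[1],w[0]])
d=P[...,:2]-o;px=d@w*1000;py=d@n*1000;z=P[...,2]*1000
k=(px>-140)&(px<-45)&(abs(py)<40)&(z>50)&(z<90)
print(k.sum());q=np.c_[px[k],py[k],z[k]];t=q[(abs(q[:,2]-72)<4)&(q[:,0]>-125)];print(t.min(0),t.max(0));A=np.c_[t[:,:2],np.ones(len(t))];print(np.linalg.lstsq(A,t[:,2],rcond=None)[0])
E
```

```text
[240.68555922 236.39070517   1.        ]
190 199
82
[-90.93544163 -12.98474395  69.16646656] [-67.11717149  24.06226823  75.99566328]
[-2.68508701e-02  5.87501609e-03  7.05570520e+01]
```

View pics/sc.png

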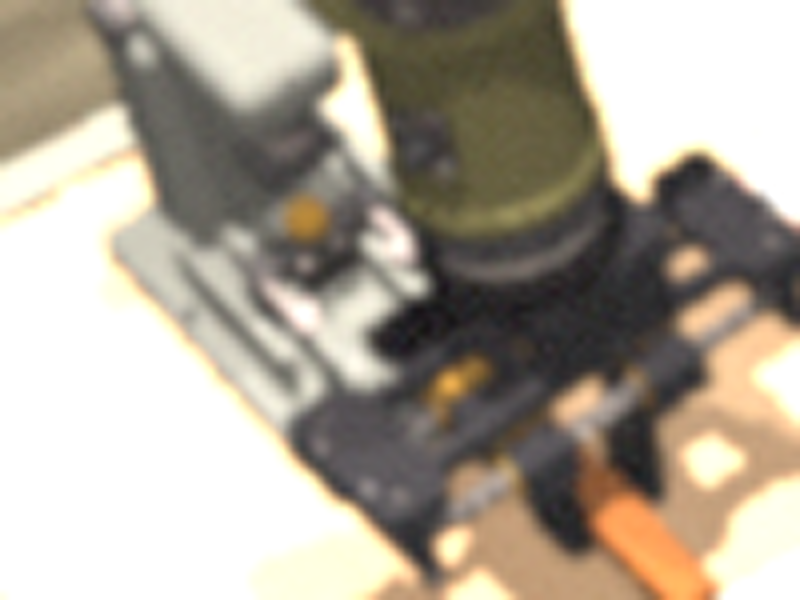

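The scene view shows the cassette's front, dark, at (400,320), level and pointing into the bay. Depth puts its lead at ≈-67 mm, as expected. I lower it to just above the ledges, then slide in.

Call:
{"fn": "move_arm", "kwargs": {
  "motion": [
    [-0.4,0.1,3,0,0,0,0.9],
    [-1.3,0.2,9,0,0,0,0.9],
    [-2.3,0.3,16,0,0,0,0.9],
    [-3.2,0.3,22,0,0,0,0.9],
    [-3.5,0.3,24.5,0,0,0,0.9]
  ]
}}

```text
clock: 17.12
tool_pos: [0.4486, 0.1505, 0.0356]
eef_rot: [-0.037, 0.997, -0.002, -0.071]
contact_force: [0.3, -0.5, -1.3]
opening: 0.224
finger_force: 40.0
```

Call:
{"fn": "move_arm", "kwargs": {
  "motion": [
    [0,0,0,0,0,0,0.9],
    [0,0,0,0,0,0,0.9]
  ]
}}

```text
clock: 17.38
tool_pos: [0.4489, 0.1507, 0.0363]
eef_rot: [-0.037, 0.997, -0.002, -0.071]
contact_force: [-0.5, -0.2, -1.7]
opening: 0.224
finger_force: 40.0
```

```bash
python3 - <<'E'
from cas import *
where(PR);go(pose(PR,-.128,.0335),pose(PR,-.108,.0335),pose(PR,-.094,.0335))
E
```

```text
t 17.375 heel mm -128.0 y 0.3 z 33.8 rot [ 0.13 -0.08  0.09] F [-0.5 -0.2 -1.7] op 0.224
[-0.1, -0.3, 0.3, 0.1, 0.1, 0.1]
[-19.9, -0.3, -2.6, 0.1, 0.1, 0.1]
[-33.7, -0.4, -4.5, 0.1, 0.1, 0.1]
```

Call:
{"fn": "move_arm", "kwargs": {
  "motion": [
    [-3,-0.3,0,0,0,0,0.9],
    [-8,-0.3,-0.8,0,0,0,0.9],
    [-14,-0.3,-1.7,0,0,0,0.9],
    [-19,-0.3,-2.4,0,0,0,0.9],
    [-22,-0.3,-2.8,0,0,0,0.9]
  ]
}}

```text
clock: 18.0
tool_pos: [0.4715, 0.152, 0.0358]
eef_rot: [-0.037, 0.997, -0.002, -0.071]
contact_force: [0.0, 0.1, -1.6]
opening: 0.224
finger_force: 40.0
```

Call:
{"fn": "move_arm", "kwargs": {
  "motion": [
    [-2,0,-0.3,0,0,0,0.9],
    [-5,0,-0.7,0,0,0,0.9],
    [-8,0,-1.1,0,0,0,0.9],
    [-10,0,-1.5,0,0,0,0.9],
    [-11,0,-1.6,0,0,0,0.9]
  ]
}}

```text
clock: 18.62
tool_pos: [0.4822, 0.1528, 0.0358]
eef_rot: [-0.037, 0.997, -0.002, -0.071]
contact_force: [-0.4, -0.6, -1.4]
opening: 0.22
finger_force: 40.0
```

```bash
python3 - <<'E'
from cas import *
where(PR);look(('scene','top'));go(pose(PR,-.094,.0335),pose(PR,-.094,.0300))
E
```

```text
t 18.625 heel mm -94.7 y -0.0 z 33.3 rot [ 0.13 -0.07  0.09] F [-0.4 -0.6 -1.4] op 0.22
scene 132 x [-72.2 -36.2   4. ] y [-17.2   5.5  25.1] z [36.7 46.4 53. ]
top 77 x [-11.7  -2.4   4.3] y [-30.3  -7.2  24.5] z [32.5 42.1 52.7]
[-0.7, 0.0, -0.3, 0.1, 0.1, 0.1]
[-1.2, 0.0, 3.2, 0.1, 0.1, 0.1]
```

Call:
{"fn": "move_arm", "kwargs": {
  "motion": [
    [-0.2,0,1,0,0,0,0.9],
    [-0.3,0,2.5,0,0,0,0.9],
    [-0.5,0,3.6,0,0,0,0.9],
    [-0.5,0,3.6,0,0,0,0.9]
  ]
}}

```text
clock: 19.23
tool_pos: [0.482, 0.1528, 0.0322]
eef_rot: [-0.037, 0.997, -0.002, -0.071]
contact_force: [-1.1, -0.2, -0.5]
opening: 0.221
finger_force: 40.0
```

Call:
{"fn": "move_arm", "kwargs": {
  "motion": [
    [-2,0,-0.3,0,0,0,0.9],
    [-4,0,-0.6,0,0,0,0.9],
    [-6,0,-0.8,0,0,0,0.9],
    [-8,0,-1.1,0,0,0,0.9],
    [-10,0,-1.4,0,0,0,0.9]
  ]
}}

```text
clock: 19.85
tool_pos: [0.4909, 0.1533, 0.0321]
eef_rot: [-0.038, 0.997, -0.002, -0.072]
contact_force: [-4.1, -1.4, 1.6]
opening: 0.226
finger_force: 40.0
```

```bash
python3 - <<'E'
from cas import *
where(PR);look(('scene',));go(pose(PR,-.074,.030))
E
```

```text
t 19.85 heel mm -86.0 y -0.2 z 29.6 rot [0.08 0.07 0.13] F [-4.1 -1.4  1.6] op 0.226
scene 136 x [-138.4  -31.2    2.8] y [-15.3   5.2  24.6] z [36.5 46.6 56. ]
[-11.3, 0.1, -2.0, 0.1, -0.0, 0.1]
```

Call:
{"fn": "move_arm", "kwargs": {
  "motion": [
    [-1.5,0,-0.2,0,0,0,0.9],
    [-3,0,-0.4,0,0,0,0.9],
    [-4.5,0,-0.6,0,0,0,0.9],
    [-6,0,-0.8,0,0,0,0.9]
  ]
}}

```text
clock: 20.4
tool_pos: [0.4983, 0.154, 0.0321]
eef_rot: [-0.037, 0.997, -0.002, -0.071]
contact_force: [-3.3, 0.1, -0.4]
opening: 0.227
finger_force: 40.0
```

Call:
{"fn": "move_arm", "kwargs": {
  "motion": [
    [-1,0,-0.1,0,0,0,0.9],
    [-2,0,-0.3,0,0,0,0.9],
    [-3,0,-0.4,0,0,0,0.9]
  ]
}}

```text
clock: 20.78
tool_pos: [0.5013, 0.1542, 0.0321]
eef_rot: [-0.037, 0.997, -0.002, -0.071]
contact_force: [-2.7, -0.6, 0.1]
opening: 0.227
finger_force: 40.0
```

```bash
python3 - <<'E'
from cas import *
where(PR);go(pose(PR,-.074,.030))
E
```

```text
t 20.775 heel mm -75.6 y 0.0 z 29.6 rot [ 0.13 -0.07  0.09] F [-2.7 -0.6  0.1] op 0.227
[-1.5, -0.0, -0.6, 0.1, 0.1, 0.1]
```

Call:
{"fn": "move_arm", "kwargs": {
  "motion": [
    [-0.5,0,-0.1,0,0,0,0.9],
    [-1,0,-0.1,0,0,0,0.9],
    [-1.5,0,-0.2,0,0,0,0.9],
    [-1.5,0,-0.2,0,0,0,0.9]
  ]
}}

```text
clock: 21.28
tool_pos: [0.5028, 0.1544, 0.0321]
eef_rot: [-0.037, 0.997, -0.002, -0.071]
contact_force: [-1.9, -0.2, -1.0]
opening: 0.222
finger_force: 40.0
```

Call:
{"fn": "move_arm", "kwargs": {
  "motion": [
    [-0.5,0,-0.1,0,0,0,0.9],
    [-1,0,-0.1,0,0,0,0.9],
    [-1,0,-0.1,0,0,0,0.9]
  ]
}}

```text
clock: 21.65
tool_pos: [0.5038, 0.1544, 0.032]
eef_rot: [-0.037, 0.997, -0.002, -0.071]
contact_force: [-2.5, -0.9, 0.2]
opening: 0.224
finger_force: 40.0
```

Call:
{"fn": "move_arm", "kwargs": {
  "motion": [
    [-0.5,0,-0.1,0,0,0,0.9],
    [-1,0,-0.1,0,0,0,0.9],
    [-1,0,-0.1,0,0,0,0.9]
  ]
}}

```text
clock: 22.02
tool_pos: [0.5047, 0.1545, 0.032]
eef_rot: [-0.037, 0.997, -0.002, -0.071]
contact_force: [-3.1, -0.9, 0.6]
opening: 0.223
finger_force: 40.0
```

Call:
{"fn": "move_arm", "kwargs": {
  "motion": [
    [-0.5,0,-0.1,0,0,0,0.9],
    [-1,0,-0.1,0,0,0,0.9],
    [-1,0,-0.1,0,0,0,0.9]
  ]
}}

```text
clock: 22.4
tool_pos: [0.5053, 0.1545, 0.032]
eef_rot: [-0.037, 0.997, -0.002, -0.071]
contact_force: [-4.8, -0.7, 1.0]
opening: 0.225
finger_force: 40.0
```

Call:
{"fn": "move_arm", "kwargs": {
  "motion": [
    [-0.5,0,-0.1,0,0,0,0.9],
    [-1,0,-0.1,0,0,0,0.9],
    [-1,0,-0.1,0,0,0,0.9]
  ]
}}

```text
clock: 22.78
tool_pos: [0.5061, 0.1546, 0.0319]
eef_rot: [-0.037, 0.997, -0.002, -0.071]
contact_force: [-4.9, -1.0, 1.7]
opening: 0.224
finger_force: 40.0
```

Call:
{"fn": "move_arm", "kwargs": {
  "motion": [
    [-0.5,0,-0.1,0,0,0,0.9],
    [-1,0,-0.1,0,0,0,0.9],
    [-1,0,-0.1,0,0,0,0.9]
  ]
}}

```text
clock: 23.15
tool_pos: [0.5067, 0.1546, 0.0319]
eef_rot: [-0.038, 0.997, -0.002, -0.072]
contact_force: [-5.8, -0.5, 2.2]
opening: 0.223
finger_force: 40.0
```

Call:
{"fn": "move_arm", "kwargs": {
  "motion": [
    [-0.5,0,-0.1,0,0,0,0.9],
    [-1,0,-0.1,0,0,0,0.9],
    [-1,0,-0.1,0,0,0,0.9]
  ]
}}

```text
clock: 23.52
tool_pos: [0.5071, 0.1546, 0.0318]
eef_rot: [-0.038, 0.997, -0.002, -0.072]
contact_force: [-7.1, -0.8, 3.2]
opening: 0.223
finger_force: 40.0
```

Call:
{"fn": "move_arm", "kwargs": {
  "motion": [
    [-0.5,0,-0.1,0,0,0,0.9],
    [-0.5,0,-0.1,0,0,0,0.9]
  ]
}}

```text
clock: 23.78
tool_pos: [0.5075, 0.1546, 0.0318]
eef_rot: [-0.038, 0.997, -0.002, -0.072]
contact_force: [-7.4, -0.4, 3.8]
opening: 0.225
finger_force: 40.0
```

```bash
python3 - <<'E'
from cas import *
where(PR)
E
```

```text
t 23.775 heel mm -69.4 y -0.0 z 29.3 rot [0.07 0.11 0.14] F [-7.4 -0.4  3.8] op 0.225
```

Call:
{"fn": "move_arm", "kwargs": {
  "motion": [
    [-0.5,0,-0.2,0,0,0,0.9],
    [-0.7,0,-0.3,0,0,0,0.9],
    [-0.7,0,-0.3,0,0,0,0.9]
  ]
}}

```text
clock: 24.15
tool_pos: [0.5088, 0.1548, 0.032]
eef_rot: [-0.038, 0.997, -0.002, -0.072]
contact_force: [-6.0, -0.2, 2.2]
opening: 0.225
finger_force: 40.0
```

Call:
{"fn": "move_arm", "kwargs": {
  "motion": [
    [-0.5,0,-0.2,0,0,0,0.9],
    [-0.7,0,-0.3,0,0,0,0.9],
    [-0.7,0,-0.3,0,0,0,0.9]
  ]
}}

```text
clock: 24.52
tool_pos: [0.5094, 0.1548, 0.0321]
eef_rot: [-0.038, 0.997, -0.002, -0.072]
contact_force: [-6.4, -0.9, 1.7]
opening: 0.224
finger_force: 40.0
```

Call:
{"fn": "move_arm", "kwargs": {
  "motion": [
    [-0.5,0,-0.1,0,0,0,0.9],
    [-0.6,0,-0.1,0,0,0,0.9],
    [-0.6,0,-0.1,0,0,0,0.9]
  ]
}}

```text
clock: 24.9
tool_pos: [0.5097, 0.1548, 0.032]
eef_rot: [-0.038, 0.997, -0.002, -0.072]
contact_force: [-7.2, 0.1, 1.8]
opening: 0.223
finger_force: 40.0
```

Call:
{"fn": "move_arm", "kwargs": {
  "motion": [
    [-0.5,0,-0.1,0,0,0,0.9],
    [-0.5,0,-0.1,0,0,0,0.9]
  ]
}}

```text
clock: 25.15
tool_pos: [0.5099, 0.1548, 0.0321]
eef_rot: [-0.038, 0.997, -0.002, -0.072]
contact_force: [-7.5, -0.5, 1.3]
opening: 0.225
finger_force: 40.0
```

Call:
{"fn": "move_arm", "kwargs": {
  "motion": [
    [0.5,0,0.1,0,0,0,0.9],
    [1,0,0.1,0,0,0,0.9]
  ]
}}

```text
clock: 25.4
tool_pos: [0.5099, 0.1548, 0.0322]
eef_rot: [-0.038, 0.997, -0.002, -0.072]
contact_force: [-6.0, 0.0, 0.7]
opening: 0.225
finger_force: 40.0
```

Call:
{"fn": "move_arm", "kwargs": {
  "motion": [
    [0.5,0,0.1,0,0,0,0.9],
    [1,0,0.1,0,0,0,0.9]
  ]
}}

```text
clock: 25.65
tool_pos: [0.5096, 0.1548, 0.0322]
eef_rot: [-0.037, 0.997, -0.002, -0.071]
contact_force: [-4.8, 0.2, -0.4]
opening: 0.225
finger_force: 40.0
```

Call:
{"fn": "move_arm", "kwargs": {
  "motion": [
    [0.5,0,0.1,0,0,0,0.9],
    [1,0,0.1,0,0,0,0.9]
  ]
}}

```text
clock: 25.9
tool_pos: [0.5087, 0.1548, 0.0323]
eef_rot: [-0.037, 0.997, -0.002, -0.071]
contact_force: [-4.9, -0.2, -0.5]
opening: 0.225
finger_force: 40.0
```

Call:
{"fn": "move_arm", "kwargs": {
  "motion": [
    [0.5,0,0.1,0,0,0,0.9],
    [1,0,0.1,0,0,0,0.9]
  ]
}}

```text
clock: 26.15
tool_pos: [0.508, 0.1547, 0.0324]
eef_rot: [-0.037, 0.997, -0.002, -0.071]
contact_force: [-3.2, -0.6, -0.2]
opening: 0.22
finger_force: 40.0
```

Call:
{"fn": "move_arm", "kwargs": {
  "motion": [
    [0.5,0,0.1,0,0,0,0.9],
    [1,0,0.1,0,0,0,0.9]
  ]
}}

```text
clock: 26.4
tool_pos: [0.5078, 0.1548, 0.0326]
eef_rot: [-0.037, 0.997, -0.001, -0.07]
contact_force: [-0.6, 0.0, -1.7]
opening: 0.221
finger_force: 40.0
```

Call:
{"fn": "move_arm", "kwargs": {
  "motion": [
    [0.5,0,0.1,0,0,0,0.9],
    [1,0,0.1,0,0,0,0.9]
  ]
}}

```text
clock: 26.65
tool_pos: [0.5068, 0.1547, 0.0328]
eef_rot: [-0.037, 0.997, -0.001, -0.07]
contact_force: [-0.8, -0.1, -1.0]
opening: 0.22
finger_force: 40.0
```

```bash
python3 - <<'E'
from cas import *
where(PR)
E
```

```text
t 26.65 heel mm -70.0 y 0.1 z 30.3 rot [ 0.16 -0.17  0.07] F [-0.8 -0.1 -1. ] op 0.22
```

Clicked: the push dropped from 3.2 N to about 0 N with the cassette staying put. I lower the blade clear and draw it out.

Call:
{"fn": "move_arm", "kwargs": {
  "motion": [
    [0,0,1,0,0,0,0.9],
    [-0.3,0,3,0,0,0,0.9],
    [-0.6,0,5,0,0,0,0.9],
    [-0.6,0,5,0,0,0,0.9]
  ]
}}

```text
clock: 27.15
tool_pos: [0.5056, 0.1545, 0.0273]
eef_rot: [-0.037, 0.997, -0.002, -0.071]
contact_force: [-0.7, -0.2, -1.4]
opening: 0.22
finger_force: 40.0
```

```bash
python3 - <<'E'
from cas import *
where(PR);go(pose(PR,-.07,.0255),pose(PR,-.100,.0255),pose(PR,-.130,.0255))
E
```

```text
t 27.15 heel mm -71.3 y -0.0 z 24.8 rot [ 0.12 -0.05  0.09] F [-0.7 -0.2 -1.4] op 0.22
[-1.2, 0.0, -0.9, 0.1, 0.1, 0.1]
[28.5, 0.1, 3.3, 0.1, 0.1, 0.1]
[58.2, 0.1, 7.6, 0.1, 0.1, 0.1]
```

Call:
{"fn": "move_arm", "kwargs": {
  "motion": [
    [5,0,0.7,0,0,0,0.9],
    [15,0,2.1,0,0,0,0.9],
    [28,0,4,0,0,0,0.9],
    [43,0,6,0,0,0,0.9],
    [58,0,8,0,0,0,0.9]
  ]
}}

```text
clock: 27.78
tool_pos: [0.446, 0.1501, 0.028]
eef_rot: [-0.038, 0.997, -0.002, -0.071]
contact_force: [0.3, -0.0, -0.7]
opening: 0.222
finger_force: 40.0
```

Call:
{"fn": "move_arm", "kwargs": {
  "motion": [
    [0,0,0,0,0,0,0.9],
    [0,0,0,0,0,0,0.9]
  ]
}}

```text
clock: 28.02
tool_pos: [0.4478, 0.1503, 0.0279]
eef_rot: [-0.037, 0.997, -0.002, -0.07]
contact_force: [0.1, -0.2, -0.4]
opening: 0.219
finger_force: 40.0
```

```bash
python3 - <<'E'
from cas import *
where(PR);look()
s=ld('y_scene');P=cloud(s);o,yw=PR;a=np.radians(yw);w=np.array([np.cos(a),np.sin(a)]);n=np.array([-w[1],w[0]])
d=P[...,:2]-o;px=d@w*1000;py=d@n*1000;z=P[...,2]*1000;f=s['frame'].max(-1)
k=(px>-85)&(px<-10)&(abs(py)<26)&(z>41)&(z<52)&(f<70);print(k.sum(),np.percentile(px[k],[2,98]),np.median(z[k]))
# free desk spot: next to press, back towards robot
T=np.array([.44,.03])
go((np.r_[T,.06],pose(PR,0,0)[1]),(np.r_[T,.0025],pose(PR,0,0)[1]))
s=ld('y_top');P0=cloud(ld('t0'));
for c in [(.44,.03),(.46,.0),(.45,.06),(.46,-.04)]:
    a=P0[...,:2]-c;u=a@w;v=a@n;m=(u>-.07)&(u<.12)&(abs(v)<.07);print(c,np.nanpercentile(P0[m][:,2],[50,99,100]).round(4))
E
```

```text
t 28.025 heel mm -129.2 y 0.0 z 25.4 rot [ 0.14 -0.11  0.09] F [ 0.1 -0.2 -0.4] op 0.219
top 273 x [-44.1 -19.1   3.1] y [-28.2  -0.2  24.7] z [36.3 43.2 47.8]
scene 253 x [-70.8 -35.6   2.8] y [-21.2   5.   24.8] z [40.1 46.8 52. ]
175 [-71.04308912 -12.31687275] 47.13030581398958
[21.3, -119.3, -29.8, 0.1, 0.1, 0.1]
[13.2, -119.5, 27.2, 0.1, 0.1, 0.1]
(0.44, 0.03) [-0.0008  0.0186  0.0241]
(0.46, 0.0) [-0.0002  0.0195  0.0253]
(0.45, 0.06) [-0.0012  0.0113  0.0437]
(0.46, -0.04) [0.001  0.0195 0.0253]
```

```bash
python3 - <<'E'
from cas import *
q=pose(PR,0,0)[1]
go((np.r_[.45,.0,.05],q),(np.r_[.45,.0,.0025],q))
E
```

```text
[12.2, -150.0, -21.0, 0.1, 0.1, 0.1]
[5.6, -150.1, 26.0, 0.1, 0.1, 0.1]
```

Call:
{"fn": "move_arm", "kwargs": {
  "motion": [
    [5,-15,-5,0,0,0,0.9],
    [8,-50,-12,0,0,0,0.9],
    [10,-90,-18,0,0,0,0.9],
    [12,-130,-20,0,0,0,0.9],
    [12,-149,-20,0,0,0,0.9]
  ]
}}

```text
clock: 28.75
tool_pos: [0.4487, -0.0034, 0.0492]
eef_rot: [-0.035, 0.997, -0.003, -0.071]
contact_force: [-0.2, 0.5, -0.7]
opening: 0.225
finger_force: 40.0
```

```bash
python3 - <<'E'
from cas import *
q=pose(PR,0,0)[1]
s=r.get_state();print(s['tool_pos'])
go((np.r_[.45,.0,.0025],q))
E
```

```text
[ 0.44866998 -0.00342243  0.04921031]
[-8.2, 3.4, 46.0, -0.0, 0.0, -0.1]
```

Call:
{"fn": "move_arm", "kwargs": {
  "motion": [
    [-2,0,12,0,0,0,0.9],
    [-4,0,27,0,0,0,0.9],
    [-6,0,38,0,0,0,0.9],
    [-6.5,0,43,0,0,0,0.9],
    [-6.6,0,45,0,0,0,0.9]
  ]
}}

```text
clock: 29.38
tool_pos: [0.4494, 0.0016, 0.0031]
eef_rot: [-0.038, 0.997, -0.002, -0.071]
contact_force: [0.1, 0.6, -0.8]
opening: 0.224
finger_force: 40.0
```

Call:
{"fn": "move_arm", "kwargs": {
  "motion": [
    [0,0,0,0,0,0,0.9],
    [0,0,0.5,0,0,0,0.9],
    [0,0,0.5,0,0,0,0.9]
  ]
}}

```text
clock: 29.75
tool_pos: [0.4497, 0.0009, 0.0032]
eef_rot: [-0.037, 0.997, -0.002, -0.071]
contact_force: [0.5, -0.6, -1.2]
opening: 0.227
finger_force: 40.0
```

Within a millimetre of the desk. I open, then lift straight up along the fingers.

Call:
{"fn": "move_arm", "kwargs": {
  "motion": [
    [0,0,0.5,0,0,0,0.7],
    [0,0,0.5,0,0,0,0.5],
    [0,0,0.5,0,0,0,0.2],
    [0,0,0.5,0,0,0,0.2],
    [0,0,0.5,0,0,0,0.2]
  ]
}}

```text
clock: 30.38
tool_pos: [0.4494, 0.001, 0.0025]
eef_rot: [-0.037, 0.997, -0.002, -0.071]
contact_force: [-0.5, -0.1, -0.2]
opening: 0.732
finger_force: 0.0
```

Call:
{"fn": "move_arm", "kwargs": {
  "motion": [
    [0,0,-8,0,0,0,0.2],
    [0,0,-30,0,0,0,0.2],
    [0,0,-70,0,0,0,0.2],
    [0,0,-120,0,0,0,0.2],
    [0,0,-160,0,0,0,0.2]
  ]
}}

```text
clock: 31.0
tool_pos: [0.4722, 0.0026, 0.1632]
eef_rot: [-0.038, 0.997, -0.001, -0.07]
contact_force: [-0.4, -0.6, -0.5]
opening: 0.799
finger_force: 0.0
```

Call:
{"fn": "move_arm", "kwargs": {
  "motion": [
    [30,0,-20,0,0,0,0.2],
    [30,0,-20,0,0,0,0.2],
    [30,0,-20,0,0,0,0.2]
  ]
}}

```text
clock: 31.38
tool_pos: [0.4456, 0.0001, 0.1847]
eef_rot: [-0.037, 0.997, -0.002, -0.071]
contact_force: [-0.7, -1.1, -0.5]
opening: 0.8
finger_force: 0.0
```

```bash
python3 - <<'E'
from cas import *
st=r.get_state();print(st['clock'],st['tool_pos'],st['opening']);look()
s=snap('wrist','z');P=cloud(s);f=s['frame'].astype(int)
m=(P[...,2]<.04)&(f[...,0]>f[...,2]*1.6)&(abs(P[...,0]-.45)<.1)&(abs(P[...,1])<.03)&(P[...,2]>.011)
print(m.sum(),np.percentile(P[m],[2,50,98],axis=0).round(4))
E
```

```text
31.375 [4.45561208e-01 7.10457701e-05 1.84663868e-01] 0.8002703343120952
top 436 x [-68.9 -37.4   1.9] y [-29.   -0.1  25.3] z [35.4 43.3 48.6]
scene 273 x [-70.4 -40.2   3.1] y [-19.5   3.9  23.8] z [39.4 46.7 52.5]
1898 [[ 3.942e-01 -1.040e-02  1.490e-02]
 [ 4.454e-01 -1.000e-04  1.750e-02]
 [ 4.977e-01  1.110e-02  1.900e-02]]
```

```bash
python3 -c "
from plant import finish_job
print(finish_job())"
```

```text
the job is handed in; nothing more can be done
None
```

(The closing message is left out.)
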